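Clamp a mended marble plate while the mixing pots are turned to drain

TASK

The marble plate has just been mended: slide its mended end (the end with the dark seam) fully in under the open jaw of the bench-mounted locking pliers, straight and flat against the back stop, and squeeze the handle down over centre so that they lock on it. While it stays locked there, stand every square mixing pot mouth-down on the slatted drain board; then flick the release lever to free the pliers, take the plate out and lay it flat on the cork pad. Leave the mallet, chisel and marble offcut where they are.

Things in the scene. Friction and masses are not known exactly. Their poses are not given: they have to be found in the camera images.
- pliers: bare steel locking pliers bolted to the bench (fixed). Origin on the bench under the jaw pivot, z up; jaws point to -x, handles to +x. Lower jaw: a flat shelf 34 mm wide, x = -145 to -20 mm, top 45 mm above the bench; on it a back stop 12 mm high with its face at x = -24 mm. Base plate 70 mm wide, 12 mm high, x = -65 to 155 mm. Two cheeks (42 mm over both) at x = -13 to 74, up to 117 mm high
- clamp_spot (a point): point on top of the shelf under the upper jaw's pad (pliers x = -50 mm), 45 mm above the bench. A plate with its mended end against the back stop has its mend point within 2 mm of here, seen from above
- pliers_handle (a joint): upper handle's swing, rad: 0 = open (raised 45 degrees, sprung up), grows as its end is pushed down; dead centre 0.68, stop 0.78 (level). Pushed past 0.68 it snaps to the stop and stays locked (above 0.72). Pivot at x = 62 mm, z = 103 mm in the pliers' frame; takes 8 to 11 N at its end
- handle_end (a point): point on top of the upper handle (22 mm wide, reaching 105 mm from its pivot), 92 mm from the pivot; push down here. About 173 mm above the bench at pliers x = 122 mm when open, 110 mm at x = 154 mm when locked
- pliers_release (a joint): release lever's swing, rad: 0 = at rest, grows as its paddle is pressed down, stop at 0.36, springs back. Beyond about 0.20 to 0.25 (17 to 22 mm down at the paddle) it lifts the locked handle back past dead centre and the handle springs open by itself
- release_tip (a point): centre of the top of the release lever's paddle, a flat plate 42 mm (pliers x) by 32 mm (y) sticking out past the end of the upper handle, at about x = 211 mm, 84 mm above the bench at rest; press it down with about 5 to 8 N. Its pivot is 86 mm from here towards the jaws
- plate: mended marble plate, loose, 140 (x) by 50 (y) by 12 (z) mm, about 220 g; starts flat on the bench; it may lie either face up. Origin in its centre; its +x end is the mended one
- pliers_pad: round steel pressing pad 18 mm across, 18 mm tall, on the upper jaw, which follows the handle. Origin 25 mm above its pressing face. Open, it hangs about 18 mm clear of a plate on the shelf and the jaw spans pliers x = -75 to 0, up to 125 mm above the bench
- mend (a point): point inside the plate at half its thickness, 25 mm from the mended end, just outside the dark seam that runs across the plate (the seam is 35 mm from the end)
- pad: cork pad, fixed, 110 (x) by 180 (y) by 6 (z) mm; origin in the centre of its underside
- drain: slatted wooden drain board, fixed, 120 (x) by 290 (y) by 12 (z) mm; origin in the centre of its underside; takes the three pots side by side along its y
- pot0: low square open-topped mixing pot of white plastic, 54 by 54 mm outside, 48 mm tall, walls 4 mm, floor 5 mm, 90 g, may be absent; starts mouth-up on the bench. Origin in the centre of its closed bottom (outside); its z axis points from the bottom to the mouth
- pot1: low square open-topped mixing pot of white plastic, 54 by 54 mm outside, 48 mm tall, walls 4 mm, floor 5 mm, 90 g, may be absent; starts mouth-up on the bench. Origin in the centre of its closed bottom (outside); its z axis points from the bottom to the mouth
- pot2: low square open-topped mixing pot of white plastic, 54 by 54 mm outside, 48 mm tall, walls 4 mm, floor 5 mm, 90 g, may be absent; starts mouth-up on the bench. Origin in the centre of its closed bottom (outside); its z axis points from the bottom to the mouth
- mallet: stone carver's round mallet standing on its iron head (76 mm across, 75 mm tall) with the wooden handle up, 175 mm tall in all: leave alone. Origin in the centre of its underside
- chisel: steel stone chisel, 185 mm long: leave alone. Origin at the middle of its underside
- offcut: small marble offcut 70 by 50 by 40 mm: leave alone. Origin in the centre of its underside

How it is judged:
On the way, in this order (a step that is already met when the one before it is completed fails the run):
1. the pliers are locked over centre on the mended end of the plate, which lies straight and flat on the shelf (value of joint pliers_handle above 0.72 rad and horizontal distance between mend and clamp_spot below 0.014 m and contact force between plate and pliers_pad above 5 N and angle between the z axis of plate and the z axis of pliers, either way round below 0.06 rad and angle between the x axis of plate and the x axis of pliers, either way round below 0.15 rad), for 0.3 s.
2. every pot present stands mouth-down on the drain board while the plate is still locked in (all of step 1 and angle between each of pot0, pot1, pot2's own z axis and vertical above 2.97 rad and x of pot0 in the frame of drain between -0.052 and 0.052 m and y of pot0 in the frame of drain between -0.137 and 0.137 m and height (world z) of pot0 between 0.05 and 0.07 m and linear speed of each of pot0, pot1, pot2 below 0.03 m/s and x of pot1 in the frame of drain between -0.052 and 0.052 m and y of pot1 in the frame of drain between -0.137 and 0.137 m and height (world z) of pot1 between 0.05 and 0.07 m and x of pot2 in the frame of drain between -0.052 and 0.052 m and y of pot2 in the frame of drain between -0.137 and 0.137 m and height (world z) of pot2 between 0.05 and 0.07 m), for 0.3 s.
3. the release lever is pressed while the pliers are still closed (value of joint pliers_release above 0.06 rad and value of joint pliers_handle above 0.4 rad).
4. the handle has sprung open (value of joint pliers_handle below 0.25 rad), for 0.1 s.
At the end, for the whole second after the job is handed in: Pliers open (handle under 0.25 rad); every pot mouth-down within 10 degrees on the drain board (centre within 52 x 137 mm of the board centre), at rest; plate flat (0.08 rad) and at rest on the cork pad, its centre within 45 x 75 mm of the pad centre (value of joint pliers_handle below 0.25 rad and angle between each of pot0, pot1, pot2's own z axis and vertical above 2.97 rad and x of pot0 in the frame of drain between -0.052 and 0.052 m and y of pot0 in the frame of drain between -0.137 and 0.137 m and height (world z) of pot0 between 0.05 and 0.07 m and linear speed of each of pot0, pot1, pot2, plate below 0.03 m/s and x of pot1 in the frame of drain between -0.052 and 0.052 m and y of pot1 in the frame of drain between -0.137 and 0.137 m and height (world z) of pot1 between 0.05 and 0.07 m and x of pot2 in the frame of drain between -0.052 and 0.052 m and y of pot2 in the frame of drain between -0.137 and 0.137 m and height (world z) of pot2 between 0.05 and 0.07 m and x of plate in the frame of pad between -0.045 and 0.045 m and y of plate in the frame of pad between -0.075 and 0.075 m and angle between the z axis of plate and the z axis of pad, either way round below 0.08 rad and height (world z) of plate between 0.008 and 0.017 m); the robot touches nothing.
It fails at once if the mallet is disturbed (moved over 30 mm) (distance of mallet from where it was at the start of the episode above 0.03 m).
It fails at once if the chisel is disturbed (moved over 30 mm) (distance of chisel from where it was at the start of the episode above 0.03 m).
It fails at once if the offcut is disturbed (moved over 30 mm) (distance of offcut from where it was at the start of the episode above 0.03 m).
Of pot0, pot1, pot2 only 2 to 3 are there at a start; the rules pass over those that are not, and their reading is None.
At some moment in a run one of pot0, pot1, pot2 may be knocked a few centimetres aside while the robot is not near it.
Once in a run the grip may slacken for a moment while it holds something.
It also fails if it takes over 210 s, if anything falls off the work surface, if the arm or the gripper's body presses on something with over 40 N, if the wrist force passes 120 N, or if a joint passes its speed limit or range.

ROBOT

A 6-joint arm with a two-finger parallel gripper is mounted at the origin on the work surface. World frame = base frame: x ahead of the robot, y to its left, z up, the work surface at z = 0. Lengths are in m, angles in rad, forces in N, time in s.
With the tool pointing down it reaches from about 0.35 to 0.85 m from the base axis. Payload 8.1 kg.
Tool frame: the origin (TCP) lies at the very end of the fingers, on their centre line; the grasp point (between the pads) lies robot.grip_point_offset behind it (robot.grip_point_offset is the distance from the TCP to the grasp point, in m); z points along the fingers, y is the line along which they close (so a half turn about z gives the same grasp; the last joint's range is limited). The gripper opens to 93 mm and grips with 3 to 60 N. Pads are 15 mm wide; open, the fingers measure 128 mm over their backs; the gripper's body (75 mm by 188 mm) begins 65 mm behind the grasp point.
Start: joints at [1.097, 0.13, 1.488, -0, 1.523, -0.085], TCP at [0.227, 0.555, 0.186] pointing down, gripper open.
Joint ranges: [-2.96, 2.96], [-0.89, 2.26], [0.02, 2.5], [-1.34, 4.48], [0, 2.73], [-2.66, 2.66]. Speed limits (rad/s): [2.39, 2.39, 2.79, 3.14, 3.14, 3.14].

INTERFACE

Orientations are given as a rotation vector (axis times angle).
In Python, from plant import robot, eyes gives the robot as it stands. The module is installed in compiled form; this text tells all that it offers.
- The arm moves only by the tool apply_moves, never from a script. Its argument "steps" is one flat list of numbers, 7 for each row, row after row: the shift along the tool's x, y, z in units of 30 mm (1.0 is 30 mm), then the turn, a rotation vector about the tool's x, y, z in units of 6 degrees (1.0 is 6 degrees), then the opening in per cent of the stroke, from 0 (shut) to 100 (fully open). In form: [dx, dy, dz, ax, ay, az, fingers, dx, dy, dz, ax, ay, az, fingers, ...]. A call has 1 to 12 rows; each row shifts and turns the commanded pose from where the row before left it, along the tool's axes as they then stand; what a row does not reach is not made up. A row lasts 1/12 s, in which the tool goes at most 41.7 mm and 7.16 degrees, less where a joint would pass 70% of its speed; a pose out of reach is approached as far as the arm can. A call is refused whole if a number of a shift passes 1 or a number of a turn 1, either way. A call with a gripper value outside its range is refused whole. The fingers move at their own pace and stop on an object; "grip_force" is the grip in N (left out, the last holds). Time passes only in rows, so rows that do not move let the fingers close. It gives the time, the measured TCP pose, the force, the opening and the grip force at its end, in the units of the state.
- robot.read_state(): the state, without advancing time (a new reading comes with each control period).
- eyes.read_camera(name): name is "scene" or "top" or "wrist"; returns the picture (400x640x3 uint8, red, green, blue); there is no depth.
- eyes.calibration(name): a dict with "K" (3x3 intrinsics, pixels), "R" (3x3) and "t" (3): a world point X has camera coordinates R X + t. Camera axes: x right, y down, z forward; pixel columns grow to the right and rows downward; lengths in m; the calibration is good to about 2 mm. A picture is of the moment at which its call begins: read the wrist's pose just before it. calibration takes no time and is no camera call; for the wrist camera it gives the pose at the moment of the call.
- robot.close_job(): hands the job in; it is judged then, once.
Trained networks look in the newest picture that a camera, given by its name, has taken for a name from the list of things; names that differ only in an ending like _2 or _b are one class to them, and where a whole thing is asked for, a point or a joint stands for the part that bears it (a point fixed in the world has none). Each returns a list of dicts, best first, with "conf" (0 to 1); they miss things now and then, are a little off and sometimes report something else, mostly with a low value. They report only what shows in the picture. A call takes as long as a camera call.
- eyes.search_frame(camera, thing): "rect" ([left, top, width, height] in pixels, round what is visible of it).
- eyes.place_of(camera, thing): "xy" ([column, row] in pixels: a listed point, or the origin of a listed thing).
The state is a dict: "t": time; "q": joint angles; "dq": joint speeds; "joint_torque": joint torques, N m; "tool_pos": TCP position; "orientation": TCP orientation; "force": force on the tool from outside, world axes, zero at the start; "wrist_torque": the same for the moment, N m; "opening": finger opening in m; "gripper_force": force on a finger pad.
Only numpy, scipy, OpenCV 4.12 (cv2) and the standard library are available. Lean on these libraries where they do the work, as an engineer would, in place of code of your own. Each camera call takes 0.05 s, during which the arm holds its last target. There are 200 camera calls.

## Working session

There is one attempt and no reset: what is moved stays moved. The work goes in short steps, Python scripts to look and compute and a tool call to move; the robot and the scene stay as the last step left them, time stands still between calls to the robot, and variables do not carry over. Pictures are saved under pics/ and viewed, at most 14 in all, crops included, and the job is handed in when it is done.

Besides the shell and the picture viewer there is one more tool, called after ">>>" by a JSON object that holds its "method" and its "body", one argument or row to a line. apply_moves: Moves the arm, as the interface text tells. Its arguments: {"type":"object","properties":{"steps":{"type":"array"},"grip_force":{"type":"number"}},"required":["steps"]}

```bash
mkdir -p pics; cat > h.py <<'E'
import numpy as np, cv2
from scipy.spatial.transform import Rotation as Ro
from plant import robot, eyes
def ray(cam,px,z,cal=None):
    c=cal or eyes.calibration(cam); K,R,t=map(np.array,(c["K"],c["R"],c["t"]))
    d=R.T@np.linalg.solve(K,[px[0],px[1],1]); o=-R.T@t
    return o+d*(z-o[2])/d[2]
def proj(cam,X):
    c=eyes.calibration(cam); K,R,t=map(np.array,(c["K"],c["R"],c["t"]))
    p=K@(R@np.array(X)+t); return p[:2]/p[2]
def snap(cam,name=None):
    im=eyes.read_camera(cam)
    if name: cv2.imwrite(f"pics/{name}.png",im[:,:,::-1])
    return im
def st():
    s=robot.read_state(); print({k:np.round(s[k],4).tolist() for k in("t","q","tool_pos","orientation","force","opening","gripper_force")}); return s
E
python3 - <<'E'
from h import *
s=st(); print(robot.grip_point_offset)
zs=dict(clamp_spot=.045,handle_end=.173,release_tip=.084,plate=.006,mend=.006,pad=.0,drain=.0,pot0=.0,mallet=0,chisel=0,offcut=0,pliers=0)
for cam in("top","scene"):
    snap(cam,cam+"0")
    for n,z in zs.items():
        for r in eyes.place_of(cam,n)[:4]:
            if r["conf"]>.3: print(cam,n,round(r["conf"],2),np.round(r["xy"],1),np.round(ray(cam,r["xy"],z),3))
E
```

```text
{'t': 0.0, 'q': [1.0966, 0.1311, 1.4892, 0.0, 1.523, -0.0854], 'tool_pos': [0.2271, 0.5547, 0.185], 'orientation': [-0.6068, -3.0819, 0.0027], 'force': [0.0204, -0.2376, -0.2879], 'opening': 0.0928, 'gripper_force': 0.0}
0.0188
top clamp_spot 0.76 [389.2 202.6] [ 0.563 -0.25   0.045]
top release_tip 0.68 [299.9 199.3] [0.568 0.023 0.084]
top plate 0.85 [312.  248.6] [ 0.419 -0.012  0.006]
top mend 0.93 [312.3 259.7] [ 0.385 -0.013  0.006]
top pad 0.86 [399.9 244.6] [ 0.433 -0.291  0.   ]
top drain 0.93 [227.8 195.1] [0.588 0.259 0.   ]
top pot0 0.88 [263.6 244.3] [0.432 0.141 0.   ]
top pot0 0.87 [199.  248.5] [0.418 0.344 0.   ]
top pot0 0.79 [229.9 243.8] [0.433 0.248 0.   ]
top mallet 0.64 [335.2 145. ] [ 0.754 -0.084  0.   ]
top chisel 0.57 [256.3 143.2] [0.757 0.172 0.   ]
top offcut 0.74 [448.7 233.1] [ 0.471 -0.448  0.   ]
top pliers 0.9 [366.8 204.5] [ 0.561 -0.186  0.   ]
top pliers 0.74 [309.2 260.6] [ 0.382 -0.004  0.   ]
top pliers 0.49 [402.2 244.5] [ 0.434 -0.299  0.   ]
scene clamp_spot 0.79 [275.1 174.8] [ 0.588 -0.245  0.045]
scene clamp_spot 0.5 [421.8 293.1] [0.457
[... 220 characters left out ...]
[ 0.422 -0.018  0.006]
scene mend 0.72 [381.1 209.5] [0.378 0.002 0.006]
scene pad 0.56 [310.5 150.9] [ 0.433 -0.302  0.   ]
scene drain 0.97 [375.3 320.1] [0.58  0.252 0.   ]
scene drain 0.6 [379.  208.6] [ 0.378 -0.007  0.   ]
scene pot0 0.61 [422.2 291.8] [0.435 0.256 0.   ]
scene pot0 0.57 [452.1 323.1] [0.425 0.358 0.   ]
scene pot0 0.57 [392.1 254.7] [0.436 0.132 0.   ]
scene pot0 0.45 [364.7 214.2] [ 0.424 -0.013  0.   ]
scene mallet 0.76 [254.7 250.6] [ 0.747 -0.078  0.   ]
scene chisel 0.58 [297.6 332.4] [0.758 0.176 0.   ]
scene chisel 0.35 [393.9 254.5] [0.432 0.134 0.   ]
scene offcut 0.67 [275.6 130.4] [ 0.486 -0.442  0.   ]
scene pliers 0.56 [287.4 192.9] [ 0.577 -0.198 -0.   ]
```

View pics/top0.png

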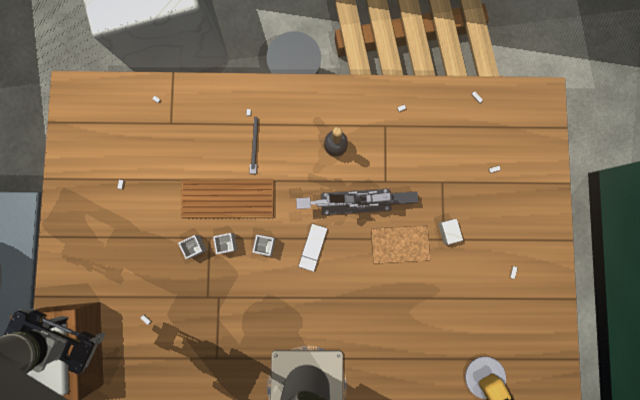

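View pics/scene0.png

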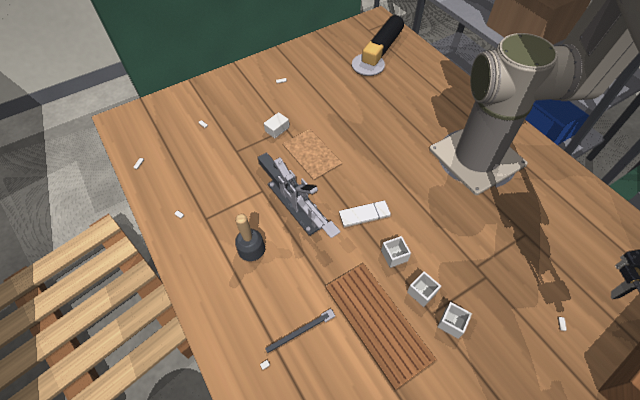

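The top view shows the pliers across the bench, jaws to the right (418,198) and the paddle at (303,203). The plate is at (313,248) with its seam at the lower end, and the three pots are at (191,247), (223,243) and (263,244). The drain board is at (228,200), the cork at (400,245), the mallet at (336,143) and the chisel at (254,145). The scene view agrees. I'll go above the plate first.

>>> {"method": "apply_moves", "body": {
  "steps": [-0.865,-0.94,-0.05,0,0,0,100,-0.865,-0.94,-0.05,0,0,0,100,-0.865,-0.94,-0.05,0,0,0,100,-0.865,-0.94,-0.05,0,0,0,100,-0.865,-0.94,-0.05,0,0,0,100,-0.865,-0.94,-0.05,0,0,0,100,-0.865,-0.94,-0.05,0,0,0,100,-0.865,-0.94,-0.05,0,0,0,100,-0.865,-0.94,-0.05,0,0,0,100,-0.865,-0.94,-0.05,0,0,0,100,-0.865,-0.94,-0.05,0,0,0,100,-0.865,-0.94,-0.05,0,0,0,100],
  "grip_force": 40
}}

```text
t: 2.3
tool_pos: [0.3876, 0.1223, 0.2045]
orientation: [0.606, 3.081, 0.001]
force: [0.6, 0.6, 0.8]
opening: 0.093
gripper_force: 0.0
```

>>> {"method": "apply_moves", "body": {
  "steps": [-0.865,-0.94,0,0,0,0,100,-0.865,-0.94,0,0,0,0,100,-0.865,-0.94,0,0,0,0,100,-0.865,-0.94,0,0,0,-0.58,100,0,0,0,0,0,0,100,0,0,0,0,0,0,100]
}}

```text
t: 2.8
tool_pos: [0.4408, -0.0215, 0.2039]
orientation: [-0.52, -3.098, -0.0]
force: [1.0, 1.6, 0.1]
opening: 0.093
gripper_force: 0.0
```

```bash
cat >> h.py <<'E'
def see(cam,things,zs,conf=.4,k=3):
    cal=eyes.calibration(cam)
    for n,z in zip(things,zs):
        for r in eyes.place_of(cam,n)[:k]:
            if r["conf"]>conf: print(cam,n,round(r["conf"],2),np.round(r["xy"],1),np.round(ray(cam,r["xy"],z,cal),4))
E
python3 - <<'E'
from h import *
s=st(); snap("wrist","w1"); print(eyes.calibration("wrist"))
see("wrist",["plate","mend","release_tip","handle_end","pot0"],[.006,.006,.084,.173,0])
E
```

```text
{'t': 2.8, 'q': [-0.1651, -0.3187, 1.8769, 0.0, 1.5838, -1.4035], 'tool_pos': [0.4408, -0.0215, 0.2039], 'orientation': [-0.5196, -3.0979, -0.0], 'force': [0.9977, 1.6082, 0.073], 'opening': 0.093, 'gripper_force': 0.0}
{'K': array([[336.94388222,   0.        , 319.3144128 ],
       [  0.        , 336.94388222, 194.36869182],
       [  0.        ,   0.        ,   1.        ]]), 'R': array([[ 3.24154794e-01,  9.46004050e-01, -8.82261557e-05],
       [ 9.06207326e-01, -3.10491404e-01,  2.87025033e-01],
       [ 2.71499450e-01, -9.31204917e-02, -9.57923078e-01]]), 't': array([-0.12349886, -0.44511511,  0.2877709 ])}
wrist plate 0.69 [320.2 148.5] [ 0.4247 -0.0139  0.006 ]
wrist plate 0.5 [445.2 112.4] [0.4318 0.1353 0.006 ]
wrist mend 0.74 [319.9 109.1] [0.3817 0.0004 0.006 ]
wrist release_tip 0.79 [390.2 272.6] [0.5624 0.0175 0.084 ]
wrist handle_end 0.8 [307. 363.] [ 0.5671 -0.0747  0.173 ]
wrist pot0 0.89 [443.8 109.6] [0.4292 0.1364 0.    ]
wrist pot0 0.6 [548.6  81.5] [0.4374 0.2559 0.    ]
wrist pot0 0.54 [346.7 369.2] [ 0.7483 -0.083  -0.    ]
```

View pics/w1.png

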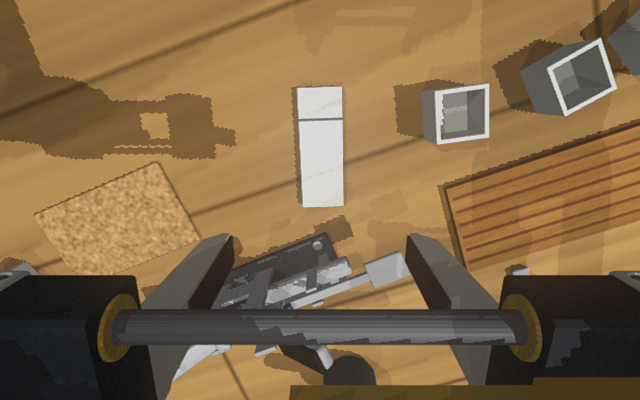

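The wrist view shows the plate upright in the image, corners about (297,87), (342,87), (345,206) and (302,207), with the seam at row 119. The paddle is at (388,270) and the cork at lower left. I'll measure the plate.

```bash
cat >> h.py <<'E'
def go(p,yh=None):
    """units (30 mm / 6 deg) from now to TCP p, tool down, tool-y heading yh (rad), shift given in the frame after the turn"""
    s=robot.read_state(); R=Ro.from_rotvec(s["orientation"]).as_matrix()
    h=np.arctan2(R[1,1],R[0,1]); yh=h if yh is None else yh
    x=np.array([np.cos(yh+np.pi/2),np.sin(yh+np.pi/2),0]); y=np.array([np.cos(yh),np.sin(yh),0])
    d=np.array(p)-s["tool_pos"]
    print("yaw now",round(np.degrees(h),1),"az",round(np.degrees((h-yh+np.pi)%(2*np.pi)-np.pi)/6,2),"shift",np.round([d@x/.03,d@y/.03,-d[2]/.03],2))
E
python3 - <<'E'
from h import *
im=cv2.imread("pics/w1.png"); m=(im.min(2)>150).astype(np.uint8)
n,l,stt,c=cv2.connectedComponentsWithStats(cv2.morphologyEx(m,cv2.MORPH_CLOSE,np.ones((5,5))))
i=l[160,320]; pts=cv2.findContours((l==i).astype(np.uint8),0,2)[0][0][:,0]
cal=eyes.calibration("wrist")
W=np.array([ray("wrist",p,.012,cal)[:2] for p in pts]).astype(np.float32)*1000
r=cv2.minAreaRect(W); print(r); b=cv2.boxPoints(r); print(b)
c=np.array(r[0])/1000; yh=np.radians(71.6)
print(c)
E
```

```text
((425.423095703125, -11.630104064941406), (49.98311996459961, 139.67161560058594), 73.23675537109375)
[[351.347     -15.417765 ]
 [485.0832    -55.701515 ]
 [499.4992     -7.8424435]
 [365.763      32.441307 ]]
[ 0.4254231 -0.0116301]
```

```bash
python3 -c "
from h import *
go([.4446,-.0174,.003],np.radians(73.2))"
```

```text
yaw now 71.3 az -0.31 shift [-0.12  0.07  6.7 ]
```

>>> {"method": "apply_moves", "body": {
  "steps": [-0.12,0.07,0.9,0,0,-0.31,100,0,0,0.9,0,0,0,100,0,0,0.9,0,0,0,100,0,0,0.9,0,0,0,100,0,0,0.9,0,0,0,100,0,0,0.9,0,0,0,100,0,0,0.7,0,0,0,100,0,0,0.4,0,0,0,100,0,0,0.2,0,0,0,100,0,0,0,0,0,0,100,0,0,0,0,0,0,100]
}}

```text
t: 4.02
tool_pos: [0.445, -0.0184, 0.0036]
orientation: [0.461, 3.107, 0.0]
force: [-0.8, -0.5, 0.8]
opening: 0.0929
gripper_force: 0.0
```

>>> {"method": "apply_moves", "body": {
  "steps": [0,0,0,0,0,0,0,0,0,0,0,0,0,0,0,0,0,0,0,0,0,0,0,0,0,0,0,0,0,0,0,0,0,0,0,0,0,0,0,0,0,0,0,0,0,0,0,0,0],
  "grip_force": 50
}}

```text
t: 4.6
tool_pos: [0.4447, -0.0189, 0.0031]
orientation: [0.463, 3.107, -0.0]
force: [-0.7, -0.1, -0.0]
opening: 0.0511
gripper_force: 0.0
```

>>> {"method": "apply_moves", "body": {
  "steps": [0,0,0,0,0,0,0,0,0,0,0,0,0,0,0,0,0,0,0,0,0,0,0,0,0,0,0,0,0,0,-0.15,0,0,0,0,0,0,-0.5,0,0,0,0,0,0,-0.8,0,0,0,0,0,0,-0.8,0,0,0,0,0,0,-0.8,0,0,0,0,0,0,-0.8,0,0,0,0,0,0,-0.8,0,0,0,0]
}}

```text
t: 5.52
tool_pos: [0.4445, -0.0188, 0.1441]
orientation: [0.463, 3.107, 0.0]
force: [1.0, -0.2, -0.5]
opening: 0.0001
gripper_force: 0.0
```

```bash
python3 - <<'E'
from h import *
s=st(); snap("wrist","w2")
see("wrist",["clamp_spot","release_tip","handle_end","pliers_pad","pliers","mend","pad"],[.045,.084,.173,.1,0,s["tool_pos"][2]+.003,0])
h=np.radians(3.0)
go([.445,-.37,.2],h)
E
```

```text
{'t': 5.5167, 'q': [-0.1576, -0.2805, 1.9551, 0.0, 1.4667, -1.4329], 'tool_pos': [0.4445, -0.0188, 0.1441], 'orientation': [0.4626, 3.1071, 0.0], 'force': [0.9738, -0.2181, -0.5302], 'opening': 0.0001, 'gripper_force': 0.0}
wrist clamp_spot 0.61 [154.5 358.4] [ 0.5882 -0.253   0.045 ]
wrist clamp_spot 0.41 [588.7  88.3] [0.4353 0.2262 0.045 ]
wrist handle_end 0.66 [591.3  87. ] [0.4074 0.1337 0.173 ]
wrist mend 0.87 [320.  110.2] [0.3804 0.0013 0.1471]
wrist pad 0.73 [ 84.2 236.3] [ 0.4429 -0.2943  0.    ]
yaw now 73.1 az 11.68 shift [-11.7   -0.57  -1.96]
```

View pics/w2.png

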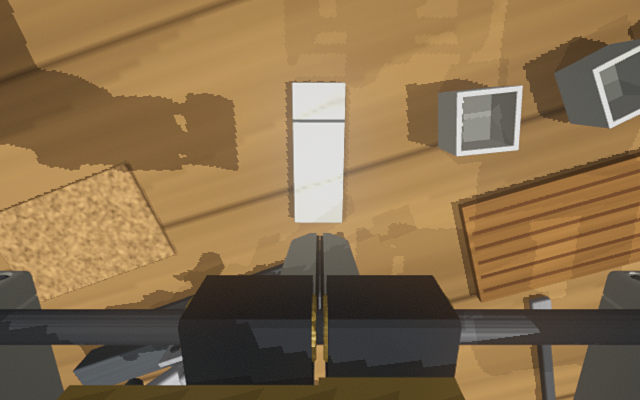

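The plate is still on the bench at (318,150) and the fingers closed on nothing. I'll re-measure it and compare with where the fingers were.

```bash
cat >> h.py <<'E'
def plate_rect(im,z,seed,cal,thr=150):
    m=(im.min(2)>thr).astype(np.uint8); m=cv2.morphologyEx(m,cv2.MORPH_CLOSE,np.ones((5,5)))
    n,l,_,_=cv2.connectedComponentsWithStats(m); i=l[seed[1],seed[0]]
    pts=cv2.findContours((l==i).astype(np.uint8),0,2)[0][0][:,0]
    W=np.array([ray("wrist",p,z,cal)[:2] for p in pts]).astype(np.float32)*1000
    r=cv2.minAreaRect(W); print(np.round(r[0],1),np.round(r[1],1),r[2]); return r
E
python3 - <<'E'
from h import *
cal=eyes.calibration("wrist")
plate_rect(cv2.imread("pics/w2.png"),.012,(318,180),cal)
s=robot.read_state(); print(proj("wrist",s["tool_pos"]),proj("wrist",[.4447,-.0189,.003]),proj("wrist",[.4254,-.0116,.012]))
print(-np.array(cal["R"]).T@cal["t"])
E
```

```text
[424.  -14.3] [ 49.6 137.9] 72.88915252685547
[319.64738492 224.12123605] [319.71969088 175.38907052] [321.12927559 157.1407762 ]
[0.36798561 0.00421165 0.34072221]
```

```bash
python3 -c "
from h import *
u=np.radians(162.9)
go([.4245-.012*np.cos(u),-.0138-.012*np.sin(u),.0005],np.radians(72.9))"
```

```text
yaw now 73.1 az 0.03 shift [ 0.26 -0.03  4.69]
```

>>> {"method": "apply_moves", "body": {
  "steps": [0.26,-0.03,0,0,0,0,100,0,0,0.3,0,0,0,100,0,0,0.3,0,0,0,100,0,0,0.3,0,0,0,100,0,0,0.3,0,0,0,100,0,0,0.3,0,0,0,100,0,0,0.3,0,0,0,100,0,0,0.3,0,0,0,100,0,0,0.3,0,0,0,100,0,0,0.3,0,0,0,100,0,0,0.3,0,0,0,100,0,0,0,0,0,0,100]
}}

```text
t: 6.92
tool_pos: [0.4354, -0.0172, 0.0502]
orientation: [-0.462, -3.104, -0.0]
force: [-0.1, -0.3, -0.5]
opening: 0.0764
gripper_force: 0.0
```

>>> {"method": "apply_moves", "body": {
  "steps": [0,0,0,0,0,0,100,0,0,0.5,0,0,0,100,0,0,0.5,0,0,0,80,0,0,0.4,0,0,0,80,0,0,0.2,0,0,0,80,0,0,0.1,0,0,0,60,0,0,0,0,0,0,60,0,0,0,0,0,0,60]
}}

```text
t: 7.58
tool_pos: [0.4375, -0.0175, 0.0023]
orientation: [0.462, 3.106, -0.0]
force: [-0.3, -0.1, -0.0]
opening: 0.0596
gripper_force: 0.0
```

>>> {"method": "apply_moves", "body": {
  "steps": [0,0,0,0,0,0,40,0,0,0,0,0,0,40,0,0,0,0,0,0,40,0,0,0,0,0,0,40,0,0,0,0,0,0,40,0,0,0,0,0,0,40],
  "grip_force": 30
}}

```text
t: 8.08
tool_pos: [0.437, -0.0174, 0.0016]
orientation: [0.463, 3.107, -0.0]
force: [-0.4, 0.4, -0.8]
opening: 0.0374
gripper_force: 0.0
```

```bash
python3 - <<'E'
from h import *
a=snap("wrist"); b=snap("scene")
c=cv2.resize(b[150:270,290:450],(640,480),interpolation=cv2.INTER_CUBIC)
cv2.imwrite("pics/w3.png",np.vstack([cv2.resize(a,(480,300)),cv2.resize(c,(480,300))])[:,:,::-1])
E
```

```text
(no output)
```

View pics/w3.png

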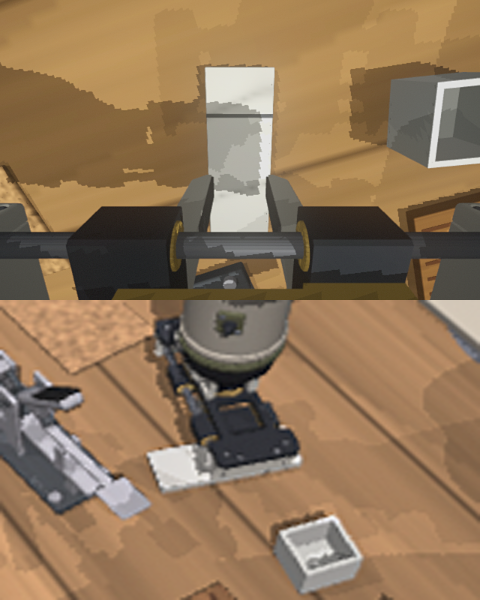

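>>> {"method": "apply_moves", "body": {
  "steps": [0,0,0,0,0,0,80,0,0,0,0,0,0,80,0,0,0,0,0,0,80,0,0,0,0,0,0,80,0,0,0,0,0,0,80,0,0,0,0,0,0,80,0,0,0,0,0,0,80,0,0,0.1,0,0,0,80,0,0,0,0,0,0,80,0,0,0,0,0,0,80]
}}

```text
t: 9.02
tool_pos: [0.4367, -0.0174, -0.0018]
orientation: [-0.463, -3.107, 0.0]
force: [-1.2, 0.3, -0.4]
opening: 0.0742
gripper_force: 0.0
```

>>> {"method": "apply_moves", "body": {
  "steps": [0,0,0.1,0,0,0,80,0,0,0,0,0,0,80,0,0,0,0,0,0,80]
}}

```text
t: 9.27
tool_pos: [0.4367, -0.0174, -0.0047]
orientation: [-0.463, -3.107, 0.0]
force: [0.3, 0.0, -0.3]
opening: 0.0741
gripper_force: 0.0
```

```bash
python3 - <<'E'
from h import *
st(); cal=eyes.calibration("wrist"); a=snap("wrist","w4"); plate_rect(a,.012,(310,200),cal,120)
E
```

```text
{'t': 9.2667, 'q': [-0.1573, -0.1297, 2.114, -0.0, 1.1578, -1.4324], 'tool_pos': [0.4367, -0.0174, -0.0047], 'orientation': [-0.4626, -3.1068, 0.0], 'force': [0.2883, 0.0139, -0.3434], 'opening': 0.0741, 'gripper_force': 0.0}
[421.7 -13.2] [ 50.  131.3] 72.9284896850586
```

View pics/w4.png

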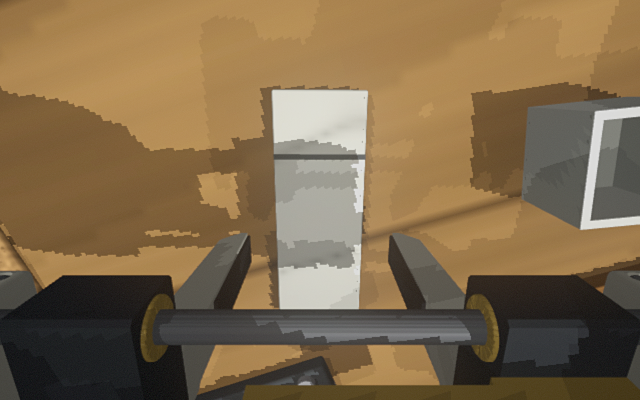

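>>> {"method": "apply_moves", "body": {
  "steps": [0,0,0.1,0,0,0,80,0,0,0,0,0,0,80]
}}

```text
t: 9.48
tool_pos: [0.4367, -0.0174, -0.0079]
orientation: [-0.463, -3.107, -0.0]
force: [0.3, -0.2, 0.2]
opening: 0.0747
gripper_force: 0.0
```

>>> {"method": "apply_moves", "body": {
  "steps": [0,0,0.1,0,0,0,80,0,0,0,0,0,0,80]
}}

```text
t: 9.65
tool_pos: [0.4366, -0.0174, -0.011]
orientation: [-0.463, -3.107, 0.0]
force: [-0.5, 0.8, 0.6]
opening: 0.0744
gripper_force: 0.0
```

>>> {"method": "apply_moves", "body": {
  "steps": [0,0,0.07,0,0,0,80,0,0,0,0,0,0,80]
}}

```text
t: 9.82
tool_pos: [0.4367, -0.0174, -0.013]
orientation: [-0.463, -3.107, 0.0]
force: [-0.1, 0.4, 0.7]
opening: 0.0744
gripper_force: 0.0
```

>>> {"method": "apply_moves", "body": {
  "steps": [0,0,0.07,0,0,0,80,0,0,0,0,0,0,80]
}}

```text
t: 9.98
tool_pos: [0.4367, -0.0174, -0.015]
orientation: [-0.463, -3.107, 0.0]
force: [1.0, 0.9, 0.0]
opening: 0.0743
gripper_force: 0.0
```

>>> {"method": "apply_moves", "body": {
  "steps": [0,0,0.07,0,0,0,80,0,0,0,0,0,0,80]
}}

```text
t: 10.15
tool_pos: [0.4368, -0.0174, -0.0171]
orientation: [-0.463, -3.107, -0.0]
force: [-0.5, 0.0, -0.1]
opening: 0.0743
gripper_force: 0.0
```

```bash
python3 - <<'E'
from h import *
st(); cal=eyes.calibration("wrist"); a=snap("wrist","w5")
c=snap("scene")[150:270,290:450]
cv2.imwrite("pics/w5.png",np.vstack([cv2.resize(a,(480,300)),cv2.resize(c,(480,300),interpolation=2)])[:,:,::-1])
E
```

```text
{'t': 10.15, 'q': [-0.1572, -0.1081, 2.1202, 0.0, 1.1298, -1.4324], 'tool_pos': [0.4368, -0.0174, -0.0171], 'orientation': [-0.4626, -3.107, -0.0], 'force': [-0.5214, 0.0439, -0.0734], 'opening': 0.0743, 'gripper_force': 0.0}
```

View pics/w5.png

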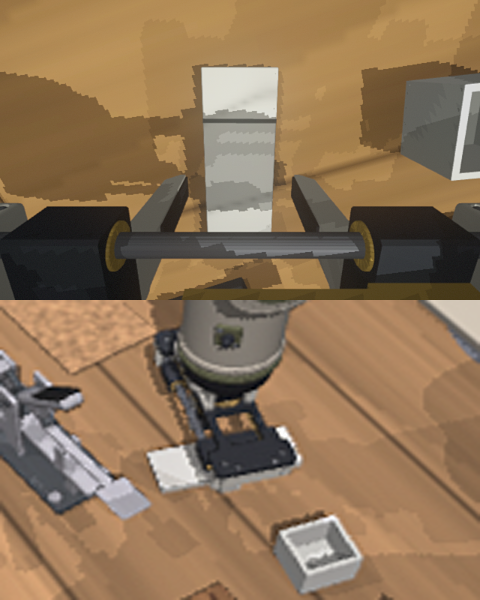

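The fingers stand either side of the plate, with tips at about (187,178) and (292,178) in the half-size view, and there is still no contact. So the reported TCP must sit lower than the real fingertips. I'll estimate the offset from the tip pixels.

```bash
python3 - <<'E'
from h import *
s=robot.read_state(); R=Ro.from_rotvec(s["orientation"]).as_matrix(); p=np.array(s["tool_pos"])
for d in(0,.015,.02,.025,.03):
    print(d,[np.round(proj("wrist",p+R@np.array([dx,-.0371,-d])),1).tolist() for dx in(.0075,0,-.0075)])
a=eyes.read_camera("wrist"); g=cv2.cvtColor(a,7)[225:262,225:262]
print(g[::2,::2])
E
```

```text
0 [[260.6, 212.9], [261.2, 224.0], [261.8, 234.9]]
0.015 [[256.4, 221.6], [257.0, 233.5], [257.7, 245.0]]
0.02 [[254.8, 224.8], [255.5, 236.9], [256.2, 248.7]]
0.025 [[253.1, 228.2], [253.9, 240.5], [254.6, 252.6]]
0.03 [[251.4, 231.7], [252.2, 244.3], [252.9, 256.7]]
[[ 94  96  95  96  96  94 111 134 132 132 124  83  89  90  88  89  88  91
   92]
 [ 95  97  97  95  96  95 107 138 128 136 136  89  88  89  90  89  90  91
   87]
 [ 93  97  95  95  96  94  93  95  82 131 131  91  85  88  90  92  92  91
   88]
 [ 94  97  97  95  95  96  95  97  95  85  88  88  89  89  89  87  91  88
   74]
 [ 95  97  94  96  98  96  97 100 101 102 103 103  91  90  91  87  86  86
   75]
 [ 97  96  97  97  99 100 102 101 102 101 110 108  73  91  86  72  74  73
   75]
 [ 97 101 101 100 100 100  99 101 100 100 129  49  50  92  86  74  77  83
   84]
 [100 100 101  99 101 100 101 100 101 111 106  39  53  94  74  84  82  81
   83]
 [ 99  99 100 101 100 100 100 102 101 136  49  46  53 100  80  79  80  82
   82]
 [ 98  99  98  99  96 101 100  99 114 107  40  48  46  99  94  80  82  82
   86]
 [ 86  89  92 100  98 100  99 101 137  47  43  49  44  97  97  82  82  81
   83]
 [ 89  92 100 102 101 101 100 122  85  39  49  49  45  97  95  82  82  81
   83]
 [ 88  87  99 100 101 100 103 134  42  43  49  53  44  85  81  78  85  83
   81]
 [ 91 100  98 101  99 100 120  87  42  46  46  47  41  76  86  81  82  83
   83]
 [ 88  92  99  99 100 100 135  42  43  47  47  46  43  73  95  81  83  83
   83]
 [ 94 101 101 100 101  91  64  40  43  51  47  43  41  75 100  83  83  85
   84]
 [ 90  93  99 100 102  79  39  41  45  46  48  43  43  66  98  95  84  84
   85]
 [100 100  99  99  93  55  38  41  45  45  39  41  42  72  83  82  83  83
   86]
 [ 99 101 100  97  76  41  40  38  45  45  39  41  40  66  96  83  82  83
   85]]
```

>>> {"method": "apply_moves", "body": {
  "steps": [0,0,0.08,0,0,0,80,0,0,0,0,0,0,80]
}}

```text
t: 10.47
tool_pos: [0.4368, -0.0174, -0.0195]
orientation: [-0.463, -3.107, 0.0]
force: [0.3, -0.4, -0.0]
opening: 0.0743
gripper_force: 0.0
```

>>> {"method": "apply_moves", "body": {
  "steps": [0,0,0.06,0,0,0,80,0,0,0,0,0,0,80]
}}

```text
t: 10.63
tool_pos: [0.4367, -0.0174, -0.0213]
orientation: [-0.463, -3.107, 0.0]
force: [0.2, 0.3, 0.6]
opening: 0.0742
gripper_force: 0.0
```

>>> {"method": "apply_moves", "body": {
  "steps": [0,0,0.1,0,0,0,80,0,0,0.1,0,0,0,80,0,0,0,0,0,0,80]
}}

```text
t: 10.88
tool_pos: [0.4364, -0.0173, -0.0277]
orientation: [-0.462, -3.106, -0.0]
force: [0.1, 0.4, -0.4]
opening: 0.0744
gripper_force: 0.0
```

>>> {"method": "apply_moves", "body": {
  "steps": [0,0,0.1,0,0,0,80,0,0,0,0,0,0,80]
}}

```text
t: 11.05
tool_pos: [0.4366, -0.0174, -0.0305]
orientation: [-0.463, -3.107, -0.0]
force: [-0.2, 0.1, 0.7]
opening: 0.0744
gripper_force: 0.0
```

>>> {"method": "apply_moves", "body": {
  "steps": [0,0,0.05,0,0,0,80,0,0,0,0,0,0,80]
}}

```text
t: 11.22
tool_pos: [0.4368, -0.0174, -0.0317]
orientation: [-0.463, -3.107, -0.0]
force: [-0.7, -0.5, -1.0]
opening: 0.0746
gripper_force: 0.0
```

>>> {"method": "apply_moves", "body": {
  "steps": [0,0,0,0,0,0,40,0,0,0,0,0,0,40,0,0,0,0,0,0,40,0,0,0,0,0,0,40,0,0,0,0,0,0,40,0,0,0,0,0,0,40,0,0,0,0,0,0,40],
  "grip_force": 30
}}

```text
t: 11.8
tool_pos: [0.437, -0.0175, -0.0314]
orientation: [0.463, 3.107, -0.0]
force: [0.6, -0.5, 0.8]
opening: 0.0497
gripper_force: 30.0
```

>>> {"method": "apply_moves", "body": {
  "steps": [0,0,0,0,0,0,40,0,0,0,0,0,0,40,0,0,-0.1,0,0,0,40,0,0,-0.3,0,0,0,40,0,0,-0.7,0,0,0,40,0,0,-0.9,0,0,0,40,0,0,-0.9,0,0,0,40,0,0,-0.9,0,0,0,40,0,0,-0.9,0,0,0,40,0,0,-0.9,0,0,0,40,0,0,-0.9,0,0,0,40,0,0,-0.5,0,0,0,40],
  "grip_force": 55
}}

```text
t: 12.8
tool_pos: [0.438, -0.0176, 0.1826]
orientation: [0.462, 3.103, -0.0]
force: [0.8, -0.8, -1.7]
opening: 0.0497
gripper_force: 55.0
```

```bash
python3 - <<'E'
from h import *
s=st(); cal=eyes.calibration("wrist"); a=snap("wrist","w6"); r=plate_rect(a,s["tool_pos"][2]+.0434,(310,200),cal,120)
print(a[200,310],cv2.boxPoints(r))
go([.445,-.38,.18],np.radians(3))
E
```

```text
{'t': 12.8, 'q': [-0.1572, -0.3257, 1.9209, 0.0, 1.5423, -1.4325], 'tool_pos': [0.438, -0.0176, 0.1826], 'orientation': [0.4619, 3.1033, -0.0001], 'force': [0.788, -0.8473, -1.7038], 'opening': 0.0497, 'gripper_force': 54.9986}
[431.  -16.3] [60.7 76. ] 73.10604858398438
[158 156 146] [[385.87262   -34.23435  ]
 [458.5871    -56.318314 ]
 [476.21326     1.7182884]
 [403.49878    23.802254 ]]
yaw now 73.1 az 11.68 shift [-12.07  -0.44   0.16]
```

>>> {"method": "apply_moves", "body": {
  "steps": [0,0,0,0,0,0.97,40,0,0,0,0,0,0.97,40,0,0,0,0,0,0.97,40,0,0,0,0,0,0.97,40,0,0,0,0,0,0.97,40,0,0,0,0,0,0.97,40,0,0,0,0,0,0.97,40,0,0,0,0,0,0.97,40,0,0,0,0,0,0.97,40,0,0,0,0,0,0.97,40,0,0,0,0,0,0.97,40,0,0,0,0,0,0.97,40]
}}

```text
t: 13.85
tool_pos: [0.4363, -0.0173, 0.1778]
orientation: [-2.163, -2.277, 0.001]
force: [0.1, -0.5, -2.0]
opening: 0.0495
gripper_force: 55.0
```

>>> {"method": "apply_moves", "body": {
  "steps": [-1,-0.04,0,0,0,0,40,-1,-0.04,0,0,0,0,40,-1,-0.04,0,0,0,0,40,-1,-0.04,0,0,0,0,40,-1,-0.04,0,0,0,0,40,-1,-0.04,0,0,0,0,40,-1,-0.04,0,0,0,0,40,-1,-0.04,0,0,0,0,40,-1,-0.04,0,0,0,0,40,-1,-0.04,0,0,0,0,40,-1,-0.04,0,0,0,0,40,-1,-0.04,0,0,0,0,40]
}}

```text
t: 14.85
tool_pos: [0.4421, -0.3787, 0.1776]
orientation: [-2.157, -2.282, -0.0]
force: [0.9, 0.0, -2.5]
opening: 0.0493
gripper_force: 55.0
```

```bash
python3 - <<'E'
from h import *
s=st(); a=snap("wrist","w7")
see("wrist",["clamp_spot","release_tip","handle_end","pliers","pad","mend","plate"],[.045,.084,.173,0,0,s["tool_pos"][2]+.0374,s["tool_pos"][2]+.0374])
E
```

```text
{'t': 14.85, 'q': [-0.7964, 0.0878, 1.5493, 0.0, 1.506, -0.8525], 'tool_pos': [0.4421, -0.3787, 0.1776], 'orientation': [-2.1572, -2.2818, -0.0001], 'force': [0.8573, 0.0461, -2.4826], 'opening': 0.0493, 'gripper_force': 54.9989}
wrist clamp_spot 0.83 [476.1  44.1] [ 0.5765 -0.2541  0.045 ]
wrist pad 0.97 [317.2  86.8] [ 0.4345 -0.298   0.    ]
wrist mend 0.75 [319.5 144.4] [ 0.4389 -0.3273  0.215 ]
wrist plate 0.88 [317.3 227.6] [ 0.4401 -0.3703  0.215 ]
```

View pics/w7.png

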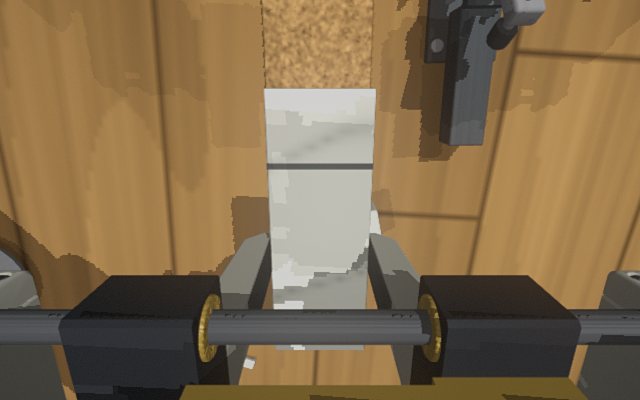

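The wrist view shows the held plate, mended end at row 89 (cols 264–376) and seam at row 166. The shelf is at upper right, edges from (453,10)/(497,10) to the front corners (441,144)/(483,145). I'll get the pliers' pose from these.

```bash
python3 - <<'E'
from h import *
cal=eyes.calibration("wrist"); s=robot.read_state()
g=cv2.cvtColor(cv2.imread("pics/w7.png"),6)
for r in (60,80,100,120,135): print(r,g[r,434:500:2])
P={n:ray("wrist",p,.045,cal)[:2] for n,p in dict(fl=(441,144),fr=(483,145),l=(448.5,60),r=(491,60)).items()}
for n in P: print(n,np.round(P[n],4))
z=s["tool_pos"][2]+.0434
for p in((264,89),(376,89),(268,166),(373,166)): print(np.round(ray("wrist",p,z,cal),4))
E
```

```text
60 [ 48  44  43  44  43  45  35  37  32  35  37  33  48  50  51  46  61  86
  84  86  86  83  85  85  83  83  83  83  79  76  80 114 109]
80 [ 61  61  61  58  59  38  37  37  38  35  38  46  59  86  82  84  81  84
  85  86  81  83  84  84  83  81  83  84  88 114 112 109 107]
100 [ 62  62  61  60  46  39  37  39  38  40  73  86  85  82  84  81  85  85
  84  82  82  85  83  85  82  82  81 100 112 111 108 109 110]
120 [ 64  63  64  50  42  41  43  40  42  71  86  84  81  84  82  83  84  81
  83  93  94  94  86  85  86  80 115 123 122 123 123 113 100]
135 [ 69  71  72  47  48  46  49  47  71  96  94  89  91  91  93  93  95  92
  93  91  94  94  93  94  92 117 122 123 124 123 107  93  99]
fl [ 0.5616 -0.3379]
fr [ 0.6031 -0.3365]
l [ 0.5559 -0.2608]
r [ 0.595  -0.2585]
[ 0.4144 -0.2965  0.2219]
[ 0.4639 -0.2937  0.2219]
[ 0.4167 -0.3311  0.2219]
[ 0.4661 -0.3282  0.2219]
```

```bash
python3 - <<'E'
from h import *
cal=eyes.calibration("wrist")
for pts in([(483,135),(485.5,120),(487.5,100),(491,80),(495,60)],[(450,135),(452,120),(454.5,100),(458.5,80)],[(462,145),(470,145)]):
    W=np.array([ray("wrist",p,.045,cal)[:2] for p in pts]); print(np.round(W,4).tolist())
    f=np.polyfit(W[:,1],W[:,0],1); print(f, 90-np.degrees(np.arctan(f[0])), "x at y=-.30,-.25:",np.polyval(f,[-.30,-.25]))
E
```

```text
[[0.6012, -0.3268], [0.6008, -0.3124], [0.5989, -0.2938], [0.5986, -0.2758], [0.5987, -0.2583]]
[-0.04152211  0.58745769] 92.37767607381421 x at y=-.30,-.25: [0.59991432 0.59783822]
[[0.5689, -0.3286], [0.5684, -0.3143], [0.5676, -0.2956], [0.5682, -0.2775]]
[-0.01677366  0.5632036 ] 90.96096964968552 x at y=-.30,-.25: [0.5682357  0.56739702]
[[0.5824, -0.3377], [0.5903, -0.3372]]
[17.13631414  6.36874272] 3.3397423575399046 x at y=-.30,-.25: [1.22784848 2.08466419]
```

```bash
python3 - <<'E'
from h import *
go([.5866,-.391,.0190])
E
```

```text
yaw now 3.3 az 0.0 shift [-0.75  4.75  5.32]
```

>>> {"method": "apply_moves", "body": {
  "steps": [-0.15,0.95,0,0,0,0,40,-0.15,0.95,0,0,0,0,40,-0.15,0.95,0,0,0,0,40,-0.15,0.95,0,0,0,0,40,-0.15,0.95,0,0,0,0,40,0,0,0.7,0,0,0,40,0,0,0.7,0,0,0,40,0,0,0.7,0,0,0,40,0,0,0.7,0,0,0,40,0,0,0,0,0,0,40,0,0,0,0,0,0,40]
}}

```text
t: 16.17
tool_pos: [0.5855, -0.3904, 0.0931]
orientation: [-2.154, -2.282, 0.0]
force: [0.1, 0.1, -1.6]
opening: 0.0494
gripper_force: 55.0
```

```bash
python3 - <<'E'
from h import *
s=st(); a=snap("wrist","w8")
see("wrist",["clamp_spot","release_tip","handle_end","mend"],[.045,.084,.173,s["tool_pos"][2]+.0374])
E
```

```text
{'t': 16.1667, 'q': [-0.6609, 0.4655, 1.2575, 0.0001, 1.4223, -0.7183], 'tool_pos': [0.5855, -0.3904, 0.0931], 'orientation': [-2.1544, -2.2816, 0.0004], 'force': [0.1245, 0.0893, -1.6061], 'opening': 0.0494, 'gripper_force': 54.9985}
wrist mend 0.95 [317.1 141.4] [ 0.5828 -0.3342  0.1305]
wrist mend 0.59 [316.9 228.2] [ 0.5853 -0.3796  0.1305]
```

View pics/w8.png

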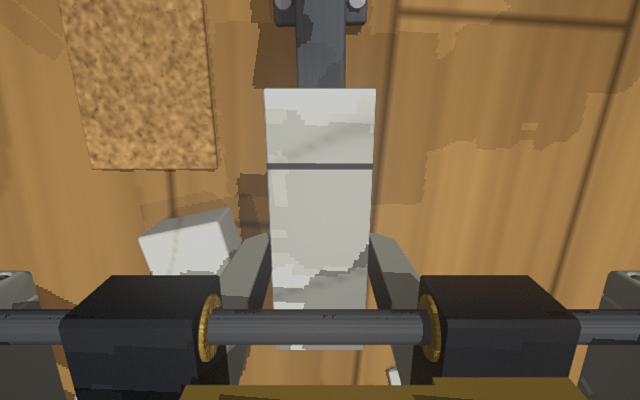

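>>> {"method": "apply_moves", "body": {
  "steps": [0,0,0.6,0,0,0,40,0,0,0.6,0,0,0,40,0,0,0.6,0,0,0,40,0,0,0.5,0,0,0,40,0,0,0.17,0,0,0,40,0,0,0,0,0,0,40,0,0,0,0,0,0,40]
}}

```text
t: 17.0
tool_pos: [0.5867, -0.3924, 0.0211]
orientation: [2.158, 2.283, 0.0]
force: [-0.1, -0.8, -1.9]
opening: 0.0492
gripper_force: 55.0
```

>>> {"method": "apply_moves", "body": {
  "steps": [0.4,0,0,0,0,0,40,0.4,0,0,0,0,0,40,0.4,0,0,0,0,0,40,0.4,0,0,0,0,0,40,0.4,0,0,0,0,0,40,0.3,0,0,0,0,0,40,0.2,0,0,0,0,0,40,0.1,0,0,0,0,0,40,0,0,0,0,0,0,40,0,0,0,0,0,0,40]
}}

```text
t: 17.83
tool_pos: [0.5821, -0.3144, 0.0205]
orientation: [2.158, 2.283, -0.0]
force: [0.4, -0.1, -2.9]
opening: 0.0495
gripper_force: 55.0
```

```bash
python3 - <<'E'
from h import *
s=st(); a=snap("wrist","w9"); b=snap("scene")[110:270,220:400]
cv2.imwrite("pics/w9.png",np.vstack([cv2.resize(a,(480,300)),cv2.resize(b,(338,300),interpolation=2)[:, :].copy() if 0 else cv2.copyMakeBorder(cv2.resize(b,(338,300),interpolation=2),0,0,0,142,0)])[:,:,::-1])
E
```

```text
{'t': 17.8333, 'q': [-0.5726, 0.4185, 1.4569, -0.0002, 1.2659, -0.629], 'tool_pos': [0.5821, -0.3144, 0.0205], 'orientation': [2.1577, 2.283, -0.0002], 'force': [0.4012, -0.1211, -2.9124], 'opening': 0.0495, 'gripper_force': 54.9986}
```

View pics/w9.png

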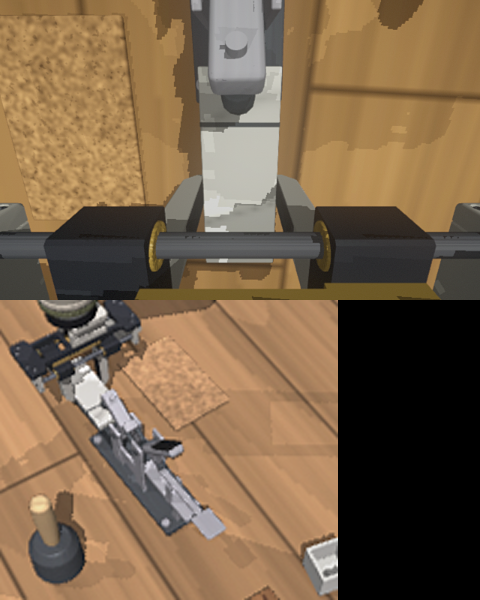

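The plate is under the jaw, pad at (237,103) in the half-size view with the seam just in front of it, and it is centred. I'll lower it and then push it to the stop.

>>> {"method": "apply_moves", "body": {
  "steps": [0,0,0.1,0,0,0,40,0,0,0.08,0,0,0,40,0,0,0,0,0,0,40,0,0,0,0,0,0,40]
}}

```text
t: 18.27
tool_pos: [0.5816, -0.3142, 0.0144]
orientation: [-2.158, -2.282, 0.0]
force: [0.0, 0.1, -2.3]
opening: 0.0492
gripper_force: 55.0
```

>>> {"method": "apply_moves", "body": {
  "steps": [0.15,0,0,0,0,0,40,0.1,0,0,0,0,0,40,0,0,0,0,0,0,40,0,0,0,0,0,0,40]
}}

```text
t: 18.6
tool_pos: [0.5816, -0.3064, 0.0151]
orientation: [2.157, 2.284, 0.0]
force: [-0.1, -0.6, -2.2]
opening: 0.0493
gripper_force: 55.0
```

>>> {"method": "apply_moves", "body": {
  "steps": [0.1,0,0,0,0,0,40,0,0,0,0,0,0,40,0,0,0,0,0,0,40]
}}

```text
t: 18.85
tool_pos: [0.5814, -0.3036, 0.0151]
orientation: [2.158, 2.283, 0.0]
force: [-0.4, 1.0, -2.8]
opening: 0.0495
gripper_force: 55.0
```

>>> {"method": "apply_moves", "body": {
  "steps": [0.1,0,0,0,0,0,40,0,0,0,0,0,0,40,0,0,0,0,0,0,40]
}}

```text
t: 19.1
tool_pos: [0.5814, -0.3014, 0.0154]
orientation: [2.157, 2.282, -0.001]
force: [0.2, -4.6, -2.2]
opening: 0.0496
gripper_force: 55.0
```

>>> {"method": "apply_moves", "body": {
  "steps": [0.07,0,0,0,0,0,40,0,0,0,0,0,0,40,0,0,0,0,0,0,40]
}}

```text
t: 19.35
tool_pos: [0.5816, -0.3013, 0.016]
orientation: [2.156, 2.28, -0.003]
force: [1.5, -11.0, -3.4]
opening: 0.0497
gripper_force: 55.0
```

>>> {"method": "apply_moves", "body": {
  "steps": [0.07,0,0,0,0,0,40,0,0,0,0,0,0,40,0,0,0,0,0,0,40]
}}

```text
t: 19.6
tool_pos: [0.5816, -0.3014, 0.0166]
orientation: [2.154, 2.277, -0.005]
force: [0.2, -17.9, -3.2]
opening: 0.0495
gripper_force: 55.0
```

>>> {"method": "apply_moves", "body": {
  "steps": [-0.12,0,0.06,0,0,0,40,0,0,0,0,0,0,40,0,0,0,0,0,0,40]
}}

```text
t: 19.85
tool_pos: [0.5815, -0.3014, 0.0137]
orientation: [2.157, 2.281, -0.001]
force: [0.6, -7.1, -1.9]
opening: 0.0493
gripper_force: 55.0
```

>>> {"method": "apply_moves", "body": {
  "steps": [0,0,0.06,0,0,0,40,0,0,0,0,0,0,40,0,0,0,0,0,0,40]
}}

```text
t: 20.1
tool_pos: [0.5815, -0.3014, 0.0137]
orientation: [2.157, 2.281, -0.002]
force: [-6.7, -3.4, 11.2]
opening: 0.0498
gripper_force: 55.0
```

>>> {"method": "apply_moves", "body": {
  "steps": [0,0,0.05,0,0,0,40,0,0,0,0,0,0,40,0,0,0,0,0,0,40]
}}

```text
t: 20.35
tool_pos: [0.5816, -0.3014, 0.0136]
orientation: [2.157, 2.281, -0.002]
force: [-11.8, -1.0, 19.8]
opening: 0.0495
gripper_force: 55.0
```

>>> {"method": "apply_moves", "body": {
  "steps": [0,0,-0.09,0,0,0,40,0,0,0,0,0,0,100,0,0,0,0,0,0,100,0,0,0,0,0,0,100,0,0,0,0,0,0,100,0,0,0,0,0,0,100,0,0,-0.2,0,0,0,100,0,0,-0.8,0,0,0,100,0,0,-0.9,0,0,0,100,0,0,-0.9,0,0,0,100,0,0,-0.9,0,0,0,100,0,0,-0.9,0,0,0,100]
}}

```text
t: 21.35
tool_pos: [0.5811, -0.3, 0.1524]
orientation: [-2.158, -2.283, -0.0]
force: [-0.1, -1.2, -0.2]
opening: 0.0931
gripper_force: 0.0
```

>>> {"method": "apply_moves", "body": {
  "steps": [0,0,-0.9,0,0,0,0,0,0,-0.9,0,0,0,0,0,0,-0.5,0,0,0,0,0,0,0,0,0,0,0],
  "grip_force": 30
}}

```text
t: 21.68
tool_pos: [0.5833, -0.3013, 0.2257]
orientation: [2.152, 2.277, 0.003]
force: [0.5, -1.1, 1.3]
opening: 0.0708
gripper_force: 0.0
```

```bash
python3 - <<'E'
from h import *
s=st(); cal=eyes.calibration("wrist"); a=snap("wrist","w10")
see("wrist",["plate","mend","clamp_spot"],[.051,.051,.045])
see("scene",["mend"],[.051])
go([.568,-.075,.16],np.radians(3.3))
E
```

```text
{'t': 21.6833, 'q': [-0.555, 0.2622, 1.2676, 0.0001, 1.6036, -0.6114], 'tool_pos': [0.5833, -0.3013, 0.2257], 'orientation': [2.1524, 2.2774, 0.0028], 'force': [0.4985, -1.1449, 1.2533], 'opening': 0.0708, 'gripper_force': 0.0}
wrist plate 0.86 [319.5 155. ] [ 0.5832 -0.2874  0.051 ]
wrist mend 0.91 [316.3 112.1] [ 0.5771 -0.2413  0.051 ]
scene mend 0.59 [274.4 167.3] [ 0.578  -0.2667  0.051 ]
yaw now 3.2 az -0.01 shift [7.5  0.02 1.91]
```

View pics/w10.png

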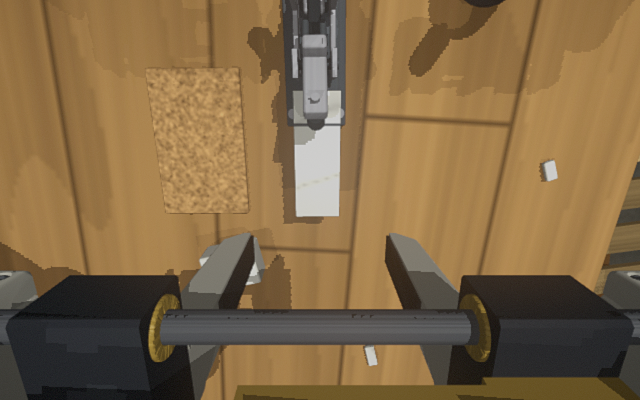

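>>> {"method": "apply_moves", "body": {
  "steps": [0.9,0,0,0,0,0,0,0.9,0,0,0,0,0,0,0.9,0,0,0,0,0,0,0.9,0,0,0,0,0,0,0.9,0,0,0,0,0,0,0.9,0,0,0,0,0,0,0.9,0,0,0,0,0,0,0.9,0,0,0,0,0,0,0.4,0.03,0,0,0,0,0,0,0,0.9,0,0,0,0,0,0,0.9,0,0,0,0,0,0,0.5,0,0,0,0]
}}

```text
t: 22.93
tool_pos: [0.5674, -0.072, 0.1464]
orientation: [-2.155, -2.281, 0.004]
force: [0.7, -0.1, -0.4]
opening: 0.0006
gripper_force: 0.0
```

>>> {"method": "apply_moves", "body": {
  "steps": [0,0,0.1,0,0,0,0,0,0,0,0,0,0,0,0,0,0,0,0,0,0]
}}

```text
t: 23.18
tool_pos: [0.5694, -0.0728, 0.148]
orientation: [-2.158, -2.283, 0.0]
force: [-0.8, 0.8, 0.1]
opening: 0.0004
gripper_force: 0.0
```

```bash
python3 - <<'E'
from h import *
s=st(); snap("wrist","w11"); go([.568,-.073,.139],np.radians(3.3))
see("wrist",["release_tip","handle_end","pot0"],[.084,.173,0])
E
```

```text
{'t': 23.1833, 'q': [-0.2165, 0.081, 1.6108, -0.0, 1.4499, -0.2724], 'tool_pos': [0.5694, -0.0728, 0.148], 'orientation': [-2.1584, -2.2826, 0.0002], 'force': [-0.7672, 0.7802, 0.1281], 'opening': 0.0004, 'gripper_force': 0.0}
yaw now 3.2 az -0.02 shift [-0.   -0.06  0.33]
wrist release_tip 0.9 [312.6  80.7] [0.5606 0.0154 0.084 ]
wrist handle_end 0.76 [311.  246.1] [ 0.566  -0.0766  0.173 ]
```

>>> {"method": "apply_moves", "body": {
  "steps": [-0.05,-0.07,0.3,0,0,0,0,0.15,0,0.15,0,0,0,0,0.15,0,0.15,0,0,0,0,0.12,0,0.16,0,0,0,0,0.12,0,0.16,0,0,0,0]
}}

```text
t: 23.8
tool_pos: [0.5667, -0.0585, 0.1199]
orientation: [2.157, 2.281, -0.001]
force: [1.4, -5.6, 2.6]
opening: 0.0005
gripper_force: 2.4
```

>>> {"method": "apply_moves", "body": {
  "steps": [0.1,0,0.18,0,0,0,0,0.1,0,0.18,0,0,0,0,0.08,0,0.19,0,0,0,0,0.08,0,0.19,0,0,0,0]
}}

```text
t: 24.13
tool_pos: [0.5661, -0.0483, 0.0981]
orientation: [2.157, 2.281, -0.002]
force: [-0.2, -6.5, 5.2]
opening: 0.0009
gripper_force: 3.5
```

>>> {"method": "apply_moves", "body": {
  "steps": [0.06,0,0.2,0,0,0,0,0.05,0,0.2,0,0,0,0,0.03,0,0.2,0,0,0,0,0.03,0,0.2,0,0,0,0,0,0,0,0,0,0,0]
}}

```text
t: 24.55
tool_pos: [0.5651, -0.0416, 0.0746]
orientation: [-2.157, -2.283, 0.001]
force: [-3.3, -0.7, 9.8]
opening: 0.0007
gripper_force: 4.9
```

>>> {"method": "apply_moves", "body": {
  "steps": [0,0,0.1,0,0,0,0,0,0,0,0,0,0,0,0,0,0,0,0,0,0]
}}

```text
t: 24.8
tool_pos: [0.5654, -0.0416, 0.0742]
orientation: [-2.158, -2.284, -0.0]
force: [-16.5, 0.9, 31.4]
opening: 0.0007
gripper_force: 15.9
```

>>> {"method": "apply_moves", "body": {
  "steps": [0,0,-0.5,0,0,0,0,0,0,-0.9,0,0,0,0,0,0,-0.9,0,0,0,0,0,0,-0.9,0,0,0,0,0,0,-0.9,0,0,0,0,0,0,-0.9,0,0,0,0,0,0,-0.9,0,0,0,0,0,0,-0.9,0,0,0,0,0,0,0,0,0,0,0]
}}

```text
t: 25.55
tool_pos: [0.5676, -0.0419, 0.2808]
orientation: [2.153, 2.279, 0.008]
force: [1.1, -0.1, 0.9]
opening: 0.0004
gripper_force: 0.0
```

```bash
python3 - <<'E'
from h import *
s=st(); snap("wrist","w12"); snap("top"); snap("scene")
go([.43,.15,.28],np.radians(3.3))
see("wrist",["release_tip","handle_end"],[.084,.110])
see("top",["handle_end","release_tip","mend","pot0"],[.110,.084,.051,0])
see("scene",["handle_end","pot0"],[.110,0])
E
```

```text
{'t': 25.55, 'q': [-0.1641, 0.0184, 1.435, 0.0006, 1.6804, -0.2208], 'tool_pos': [0.5676, -0.0419, 0.2808], 'orientation': [2.1533, 2.2791, 0.0076], 'force': [1.1002, -0.1195, 0.9414], 'opening': 0.0004, 'gripper_force': 0.0}
yaw now 3.2 az -0.01 shift [ 6.64 -4.13 -0.21]
wrist release_tip 0.87 [310.8 115.2] [0.5527 0.0138 0.084 ]
wrist handle_end 0.78 [314.8 167.2] [ 0.5605 -0.04    0.11  ]
top release_tip 0.58 [300.2 201.4] [0.5618 0.022  0.084 ]
top mend 0.7 [390.1 195.4] [ 0.5851 -0.2522  0.051 ]
top pot0 0.84 [196.3 246.7] [0.4232 0.3529 0.    ]
top pot0 0.67 [227.4 243.6] [0.4335 0.2554 0.    ]
scene handle_end 0.93 [320.1 208.6] [ 0.5591 -0.038   0.11  ]
scene pot0 0.97 [450.7 324.2] [ 0.4298  0.3578 -0.    ]
scene pot0 0.81 [393.9 254.5] [0.4319 0.1338 0.    ]
scene pot0 0.69 [423.1 292.7] [0.4348 0.2595 0.    ]
```

>>> {"method": "apply_moves", "body": {
  "steps": [0.75,-0.7,0,0,0,0,100,0.75,-0.7,0,0,0,0,100,0.75,-0.7,0,0,0,0,100,0.75,-0.7,0,0,0,0,100,0.75,-0.7,0,0,0,0,100,0.75,-0.7,0,0,0,0,100,0.7,0,0,0,0,0,100,0.7,0,0,0,0,0,100,0,0,0,0,0,0,100,0,0,0,0,0,0,100]
}}

```text
t: 26.93
tool_pos: [0.4295, 0.1282, 0.2748]
orientation: [2.155, 2.285, -0.0]
force: [0.6, 0.1, -0.5]
opening: 0.0625
gripper_force: 0.0
```

```bash
python3 - <<'E'
from h import *
s=st(); snap("wrist","w13")
see("wrist",["pot0","drain"],[0,0])
E
```

```text
{'t': 26.9333, 'q': [0.1757, -0.3065, 1.7397, -0.0002, 1.7083, 0.1172], 'tool_pos': [0.4295, 0.1282, 0.2748], 'orientation': [2.1554, 2.2854, -0.0001], 'force': [0.6145, 0.0503, -0.4643], 'opening': 0.0625, 'gripper_force': 0.0}
wrist pot0 0.68 [331.5  55.2] [0.4386 0.2553 0.    ]
wrist pot0 0.64 [323.5 150.1] [0.4359 0.1303 0.    ]
wrist drain 0.68 [439.6  57.7] [0.5801 0.2605 0.    ]
```

View pics/w13.png

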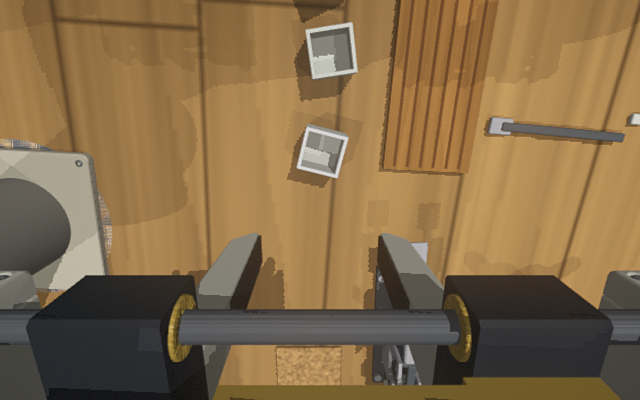

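>>> {"method": "apply_moves", "body": {
  "steps": [0.95,-0.05,-0.15,0,0,0,100,0.95,-0.05,-0.15,0,0,0,100,0.95,-0.05,-0.15,0,0,0,100,0.95,-0.05,-0.15,0,0,0,100,0.95,-0.05,-0.15,0,0,0,100,0.95,-0.05,-0.15,0,0,0,100,0,0,0,0,-1,0,100,0,0,0,0,-1,0,100,0,0,0,0,-1,0,100,0,0,0,0,-1,0,100,0,0,0,0,-1,0,100,0,0,0,0,0,0,100]
}}

```text
t: 28.08
tool_pos: [0.41, 0.2982, 0.2964]
orientation: [1.857, 1.974, -0.518]
force: [-0.5, -0.1, -2.3]
opening: 0.0926
gripper_force: 0.0
```

```bash
python3 - <<'E'
from h import *
im=cv2.imread("pics/w13.png")
# calibration of w13 pose: shift by known TCP motion
cal=eyes.calibration("wrist"); s=st()
R1=Ro.from_rotvec(s["orientation"]).as_matrix(); R0=Ro.from_rotvec([2.1554,2.2854,-.0001]).as_matrix(); p0=np.array([.4295,.1282,.2748])
Rc=np.array(cal["R"])@R1@R0.T; 
c_tool=R1.T@(-np.array(cal["R"]).T@cal["t"]-s["tool_pos"]); c0=p0+R0@c_tool
cal0=dict(K=cal["K"],R=Rc,t=-Rc@c0)
for q in([(311,126),(348,139),(337,178),(297,166)],[(305,28),(353,23),(358,73),(313,79)]):
    W=np.array([ray("wrist",p,.048,cal0)[:2] for p in q]); r=cv2.minAreaRect((W*1000).astype(np.float32)); print(r, W.mean(0))
for q in([(382,170),(464,172)],[(382,170),(397,20)]):
    W=np.array([ray("wrist",p,.012,cal0)[:2] for p in q]); print(W,np.degrees(np.arctan2(*(W[1]-W[0])[::-1])))
E
```

```text
{'t': 28.0833, 'q': [0.8232, 0.2412, 1.2682, -0.4102, 1.9937, 0.6611], 'tool_pos': [0.41, 0.2982, 0.2964], 'orientation': [1.8574, 1.9738, -0.5183], 'force': [-0.526, -0.052, -2.2946], 'opening': 0.0926, 'gripper_force': 0.0}
((434.8553161621094, 135.8262481689453), (53.84477233886719, 54.12287521362305), 76.32130432128906) [0.43483558 0.1353823 ]
((437.50335693359375, 255.5707244873047), (55.201934814453125, 56.87717056274414), 11.333367347717285) [0.43787218 0.25520187]
[[0.5193354  0.10969329]
 [0.63454762 0.11367604]] 1.9798625789161044
[[0.5193354  0.10969329]
 [0.51643187 0.29974937]] 90.87525167628715
```

```bash
cat > kin.py <<'E'
from h import *
from scipy.optimize import least_squares
D=[([1.0966,.1311,1.4892,0,1.523,-.0854],[.2271,.5547,.185],[-.6068,-3.0819,.0027]),
([-.1651,-.3187,1.8769,0,1.5838,-1.4035],[.4408,-.0215,.2039],[-.5196,-3.0979,0]),
([-.1572,-.1081,2.1202,0,1.1298,-1.4324],[.4368,-.0174,-.0171],[-.4626,-3.107,0]),
([-.6609,.4655,1.2575,0,1.4223,-.7183],[.5855,-.3904,.0931],[-2.1544,-2.2816,.0004]),
([-.2165,.081,1.6108,0,1.4499,-.2724],[.5694,-.0728,.148],[-2.1584,-2.2826,.0002]),
([-.7964,.0878,1.5493,0,1.506,-.8525],[.4421,-.3787,.1776],[-2.1572,-2.2818,-.0001]),
([.1757,-.3065,1.7397,-.0002,1.7083,.1172],[.4295,.1282,.2748],[2.1554,2.2854,-.0001]),
([.8232,.2412,1.2682,-.4102,1.9937,.6611],[.41,.2982,.2964],[1.8574,1.9738,-.5183])]
E_=Ro.from_euler
def fk(q,P,s4,s6,off):
    a1,b,d1,L2,a3,L4,b4,d6,c=P
    A=E_('z',q[0]); B=A*E_('y',q[1]); C=B*E_('y',q[2]); W=C*E_('z',s4*q[3])*E_('y',q[4])
    return A.apply([a1,b,d1])+B.apply([0,0,L2])+C.apply([a3,0,L4])+(C*E_('z',s4*q[3])).apply([0,b4,0])+W.apply([c,0,d6]), W*E_('z',s6*q[5]+off)
def fit(D,verbose=True):
    best=None
    for s4 in(1,-1):
        for s6 in(1,-1):
            _,R=fk(D[0][0],np.zeros(9),s4,s6,0); off=(R.inv()*Ro.from_rotvec(D[0][2])).as_euler('zyx')[0]
            eo=max((fk(q,np.zeros(9),s4,s6,off)[1].inv()*Ro.from_rotvec(r)).magnitude() for q,p,r in D)
            f=lambda P:np.r_[np.concatenate([fk(q,P,s4,s6,off)[0]-p for q,p,r in D]),1e-4*(P-[0,.05,.4,.4,0,.4,0,.2,0])]
            r=least_squares(f,[0,.05,.4,.4,0,.4,0,.2,0]); e=np.abs(r.fun[:3*len(D)]).max()
            if verbose: print(s4,s6,round(off,3),"ori err",round(eo,4),"pos err",round(e,4),np.round(r.x,3))
            if best is None or eo<best[0]: best=(eo,r.x,s4,s6,off)
    return best[1:]
if __name__=="__main__": fit(D)
E
python3 kin.py
```

```text
1 1 1.571 ori err 0.0002 pos err 0.0001 [0.007 0.045 0.32  0.369 0.062 0.553 0.006 0.412 0.007]
1 -1 1.4 ori err 2.694 pos err 0.0001 [0.007 0.045 0.32  0.369 0.062 0.553 0.006 0.412 0.007]
-1 1 1.571 ori err 0.8204 pos err 0.1405 [-5.633 -5.221 -1.586  0.278 -0.064  0.515  5.259 -1.457 -5.642]
-1 -1 1.4 ori err 2.694 pos err 0.1405 [-5.633 -5.221 -1.586  0.278 -0.064  0.515  5.259 -1.457 -5.642]
```

```bash
cat >> kin.py <<'E'
P,S4,S6,OFF=fit(D,False)
lo=np.array([-2.96,-.89,.02,-1.34,0,-2.66]); hi=np.array([2.96,2.26,2.5,4.48,2.73,2.66])
def ik(p,R,seeds=12,seed0=None):
    rng=np.random.default_rng(0); best=[]
    for k in range(seeds):
        q0=seed0 if (seed0 is not None and k==0) else rng.uniform(np.maximum(lo,[-.5,-.8,.3,-1.3,.2,-2.6]),np.minimum(hi,[1.6,1.3,2.4,4.4,2.6,2.6]))
        def f(q):
            pp,RR=fk(q,P,S4,S6,OFF); return np.r_[pp-p,.3*(RR.inv()*R).as_rotvec()]
        r=least_squares(f,np.clip(q0,lo+1e-3,hi-1e-3),bounds=(lo,hi),max_nfev=60)
        if r.cost<1e-8 and not any(np.abs(r.x-b).max()<.05 for b in best): best.append(r.x)
    return best
DT=.034+.0188   # reported TCP to true grasp point
def pose(g,head,e,up):
    """tool z at heading head, e below horizontal; up=+1: tool x up, -1: tool x down; g = grasp point"""
    z=np.array([np.cos(head)*np.cos(e),np.sin(head)*np.cos(e),-np.sin(e)])
    y=np.cross([0,0,1],z); y/=np.linalg.norm(y); y=-up*y if False else y*(1)
    x=np.cross(y,z)
    if x[2]*up<0: x,y=-x,-y
    return np.array(g)+DT*z, Ro.from_matrix(np.c_[x,y,z])
E
python3 - <<'E'
from kin import *
r=np.radians
s=robot.read_state(); cal=eyes.calibration("wrist")
print("c_tool tilt",Ro.from_rotvec(s["orientation"]).inv().apply(-np.array(cal["R"]).T@cal["t"]-s["tool_pos"]),
 "vert",Ro.from_rotvec([.4626,3.1071,0]).inv().apply(np.array([.36799,.00421,.34072])-[.4445,-.0188,.1441]))
pots=dict(A=(.435,.1355,-13.7),B=(.4375,.2555,11.3),C=(.425,.352,None))
for n,(x,y,yaw) in pots.items():
    for hd in ([yaw-90,yaw,yaw+90] if yaw is not None else [-90,-70,-50,-30,0,30]):
        for up in(1,-1):
            for e in (12,18):
                sols=ik(*pose([x,y,.03],r(hd),r(e),up),seeds=8)
                print("pick",n,hd,up,e,[np.round(q,2).tolist() for q in sols])
E
```

```text
c_tool tilt [ 0.07955337  0.00065844 -0.19908811] vert [ 0.07984718 -0.00026921 -0.19663931]
pick A -103.7 1 12 [[0.67, 1.04, 1.23, -0.74, 2.04, -2.13]]
pick A -103.7 1 18 [[0.66, 0.95, 1.3, -0.69, 1.97, -2.12]]
pick A -103.7 -1 12 [[0.67, 1.04, 1.23, -0.74, 2.04, 1.02]]
pick A -103.7 -1 18 [[0.66, 0.95, 1.3, -0.69, 1.97, 1.02]]
pick A -13.7 1 12 [[0.99, 0.45, 2.45, 4.43, 1.29, -1.81]]
pick A -13.7 1 18 []
pick A -13.7 -1 12 [[0.99, 0.45, 2.45, 4.43, 1.29, 1.33]]
pick A -13.7 -1 18 []
pick A 76.3 1 12 [[-0.65, 0.61, 2.08, 1.12, 1.55, -1.16]]
pick A 76.3 1 18 [[-0.63, 0.49, 2.13, 1.09, 1.48, -1.09]]
pick A 76.3 -1 12 [[-0.65, 0.61, 2.08, 1.12, 1.55, 1.98]]
pick A 76.3 -1 18 [[-0.63, 0.49, 2.13, 1.09, 1.48, 2.05]]
pick B -78.7 1 12 [[0.95, 1.04, 1.23, -0.88, 1.96, -2.22]]
pick B -78.7 1 18 [[0.94, 0.96, 1.29, -0.83, 1.88, -2.22]]
pick B -78.7 -1 12 [[0.95, 1.04, 1.23, -0.88, 1.96, 0.92]]
pick B -78.7 -1 18 [[0.94, 0.96, 1.29, -0.83, 1.88, 0.92]]
pick B 11.3 1 12 []
pick B 11.3 1 18 []
pick B 11.3 -1 12 []
pick B 11.3 -1 18 []
pick B 101.3 1 12 [[-0.27, 0.74, 1.81, 1.07, 1.64, -1.05]]
p
[... 564 characters left out ...]
99, 0.85]]
pick C -70 -1 18 [[1.07, 1.04, 1.13, -0.86, 1.92, 0.86]]
pick C -50 1 12 [[1.18, 0.95, 1.4, -1.07, 1.75, -2.27]]
pick C -50 1 18 [[1.17, 0.86, 1.45, -1.02, 1.68, -2.29]]
pick C -50 -1 12 [[1.18, 0.95, 1.4, -1.07, 1.75, 0.87]]
pick C -50 -1 18 [[1.17, 0.86, 1.45, -1.02, 1.68, 0.85]]
pick C -30 1 12 [[1.26, 0.78, 1.72, -1.28, 1.53, -2.2]]
pick C -30 1 18 [[1.24, 0.69, 1.77, -1.22, 1.45, -2.25]]
pick C -30 -1 12 [[1.26, 0.78, 1.72, -1.28, 1.53, 0.94]]
pick C -30 -1 18 [[1.24, 0.69, 1.77, -1.22, 1.45, 0.89]]
pick C 0 1 12 []
pick C 0 1 18 []
pick C 0 -1 12 []
pick C 0 -1 18 []
pick C 30 1 12 []
pick C 30 1 18 []
pick C 30 -1 12 [[-1.94, 2.01, 2.5, 1.65, 0.67, 0.07]]
pick C 30 -1 18 []
```

```bash
cat >> h.py <<'E'
def pots(cam="wrist",thr=165,save=None):
    im=snap(cam,save); cal=eyes.calibration(cam); out=[]
    m=(im.min(2)>thr).astype(np.uint8); m=cv2.morphologyEx(m,cv2.MORPH_CLOSE,np.ones((3,3)))
    for r in eyes.place_of(cam,"pot0"):
        if r["conf"]<.3: continue
        u,v=map(int,r["xy"]); g=ray(cam,r["xy"],0,cal)
        n,l,stt,_=cv2.connectedComponentsWithStats(m); h,w=m.shape
        c=[i for i in np.unique(l[max(0,v-25):v+25,max(0,u-25):u+25]) if i and 100<stt[i,4]<8000]
        if not c: print("pot",round(r["conf"],2),np.round(g,3)); continue
        i=max(c,key=lambda i:stt[i,4]); pts=cv2.findContours((l==i).astype(np.uint8),0,1)[0][0][:,0]
        W=np.array([ray(cam,p,.048,cal)[:2] for p in pts]).astype(np.float32)*1000; q=cv2.minAreaRect(W)
        print("pot",round(r["conf"],2),r["xy"],"origin",np.round(g[:2],3),"rim",np.round(q[0],1),np.round(q[1],1),round(q[2],1))
E
python3 - <<'E'
from h import *
pots(save="w14"); go([.41,.2,.30],np.radians(3.3))
s=robot.read_state(); print(np.round(Ro.from_rotvec(s["orientation"]).as_matrix(),3))
E
```

```text
pot 0.7 [330.2, 138.7] origin [0.436 0.137] rim [433.9 137.1] [55.6 54.7] 79.0
yaw now 3.3 az -0.01 shift [-3.25 -0.22 -0.01]
[[-0.051  0.998  0.026]
 [ 0.864  0.057 -0.5  ]
 [-0.501 -0.003 -0.865]]
```

>>> {"method": "apply_moves", "body": {
  "steps": [0,0,0,0,0,-1,100,0,0,0,0,0,-1,100,0,0,0,0,0,-1,100,0,0,0,0,0,-1,100,0,0,0,0,0,-1,100,0,0,0,0,0,-1,100,0,0,0,0,0,-1,100,0,0,0,0,0,-1,100,0,0,0,0,0,-1,100,0,0,0,0,0,-1,100,0,0,0,0,0,-1,100,0,0,0,0,0,-1,100]
}}

```text
t: 29.18
tool_pos: [0.4122, 0.2967, 0.304]
orientation: [0.377, 2.924, -0.768]
force: [1.2, -0.5, -0.1]
opening: 0.093
gripper_force: 0.0
```

>>> {"method": "apply_moves", "body": {
  "steps": [0,0,0,0,0,-1,100,0,0,0,0,0,-1,100,0,0,0,0,0,-1,100,0,0,0,0,0,-1,100,0,0,0,0,0,-1,100,0,0,0,0,0,-1,100,0,0,0,0,0,-1,100,0,0,0,0,0,-1,100,0,0,0,0,0,-1,100,0,0,0,0,0,-1,100,0,0,0,0,0,-1,100,0,0,0,0,0,-1,100]
}}

```text
t: 30.18
tool_pos: [0.4122, 0.2967, 0.304]
orientation: [1.363, -2.493, 0.681]
force: [-0.4, -1.1, 0.1]
opening: 0.0929
gripper_force: 0.0
```

>>> {"method": "apply_moves", "body": {
  "steps": [0,0,0,0,0,-1,100,0,0,0,0,0,-1,100,0,0,0,0,0,-1,100,0,0,0,0,0,-1,100,0,0,0,0,0,-0.5,100,0,0,0,0,1,0,100,0,0,0,0,1,0,100,0,0,0,0,0,0,100,0,0,0,0,0,0,100]
}}

```text
t: 30.93
tool_pos: [0.4115, 0.2971, 0.3003]
orientation: [1.708, -1.907, 0.732]
force: [-0.4, -0.4, 0.7]
opening: 0.0928
gripper_force: 0.0
```

```bash
cat >> kin.py <<'E'
def to(g,hd,e,up,note=""):
    """from now to grasp point g, heading hd deg, e deg: turn rotvec (units) then shift in final tool axes (units), and the joints"""
    p,R=pose(g,np.radians(hd),np.radians(e),up); s=robot.read_state(); R0=Ro.from_rotvec(s["orientation"])
    rv=np.degrees((R0.inv()*R).as_rotvec())/6; d=R.inv().apply(p-s["tool_pos"])/.03
    sol=ik(p,R,1,np.array(s["q"])) or ik(p,R,8)
    print(note,"turn",np.round(rv,2),"|",round(np.linalg.norm(rv),1),"shift",np.round(d,2),"q",np.round(sol[0],2).tolist() if sol else None)
E
python3 - <<'E'
from kin import *
st(); pots(save="w15"); 
s=robot.read_state(); print(np.round(Ro.from_rotvec(s["orientation"]).as_matrix(),3))
to([.425,.352,.25],-75,20,1)
E
```

```text
{'t': 30.9333, 'q': [0.8744, 0.4087, 1.1431, -0.5294, 2.1227, -2.3151], 'tool_pos': [0.4115, 0.2971, 0.3003], 'orientation': [1.7079, -1.9069, 0.7318], 'force': [-0.3661, -0.3737, 0.7167], 'opening': 0.0928, 'gripper_force': 0.0}
pot 0.9 [315.8, 268.9] origin [0.438 0.256] rim [438.  256.5] [54.6 54.9] 11.7
pot 0.84 [313.8, 197.5] origin [0.433 0.138] rim [434.  135.8] [54.7 54.5] 78.6
pot 0.65 [329.8, 343.7] origin [0.427 0.36 ] rim [422.8 364.7] [53.7 36.9] 26.4
[[-0.114 -0.993  0.006]
 [-0.744  0.082 -0.663]
 [ 0.659 -0.08  -0.748]]
 turn [ 2.3   4.59 -2.5 ] | 5.7 shift [-2.25 -0.89  0.82] q [1.04, 0.72, 1.15, -0.91, 2.13, -2.5]
```

```bash
python3 - <<'E'
from kin import *
to([.426,.355,.15],-63.6,10,1,"pre")
to([.426,.355,.032],-63.6,10,1,"pick")
to([.57,.165,.15],-80,22,-1,"place1"); to([.57,.165,.04],-80,22,-1,"place1")
to([.57,.25,.04],-80,22,-1,"place2"); to([.57,.345,.04],-80,22,-1,"place3");to([.57,.345,.04],-60,22,-1,"place3")
E
```

```text
pre turn [ 4.22  6.07 -3.25] | 8.1 shift [-5.31 -1.27  1.16] q [1.12, 0.88, 1.25, -1.03, 2.01, -2.41]
pick turn [ 4.22  6.07 -3.25] | 8.1 shift [-9.18 -1.27  1.84] q [1.12, 1.1, 1.15, -0.99, 1.94, -2.29]
place1 turn [ 6.28 -2.29 27.15] | 28.0 shift [2.78 4.42 8.56] q [0.7, 0.73, 1.32, -0.98, 1.81, 0.66]
place1 turn [ 6.28 -2.29 27.15] | 28.0 shift [6.18 4.42 9.93] q [0.7, 0.92, 1.27, -0.95, 1.73, 0.77]
place2 turn [ 6.28 -2.29 27.15] | 28.0 shift [7.23 4.91 7.34] q [0.78, 1.05, 1.04, -0.91, 1.85, 0.73]
place3 turn [ 6.28 -2.29 27.15] | 28.0 shift [8.39 5.46 4.45] q [0.86, 1.26, 0.69, -0.91, 1.99, 0.66]
place3 turn [ 5.54 -5.89 24.8 ] | 26.1 shift [7.68 5.36 6.22] q [0.94, 1.01, 1.12, -1.03, 1.69, 0.67]
```

>>> {"method": "apply_moves", "body": {
  "steps": [0,0,0,0.47,0.675,-0.36,100,0,0,0,0.47,0.675,-0.36,100,0,0,0,0.47,0.675,-0.36,100,0,0,0,0.47,0.675,-0.36,100,0,0,0,0.47,0.675,-0.36,100,0,0,0,0.47,0.675,-0.36,100,0,0,0,0.47,0.675,-0.36,100,0,0,0,0.47,0.675,-0.36,100,0,0,0,0.46,0.67,-0.37,100,0,0,0,0,0,0,100]
}}

```text
t: 31.87
tool_pos: [0.4102, 0.2967, 0.3014]
orientation: [1.695, -1.037, 1.423]
force: [-0.3, -0.1, -0.1]
opening: 0.093
gripper_force: 0.0
```

>>> {"method": "apply_moves", "body": {
  "steps": [-0.65,-0.18,0.17,0,0,0,100,-0.65,-0.18,0.17,0,0,0,100,-0.65,-0.18,0.17,0,0,0,100,-0.65,-0.18,0.17,0,0,0,100,-0.65,-0.18,0.17,0,0,0,100,-0.65,-0.18,0.17,0,0,0,100,0,0,0,0,0,0,100,0,0,0,0,0,0,100]
}}

```text
t: 32.53
tool_pos: [0.4449, 0.3023, 0.1827]
orientation: [1.694, -1.05, 1.42]
force: [1.0, -0.4, 0.6]
opening: 0.0931
gripper_force: 0.0
```

```bash
python3 - <<'E'
from kin import *
st(); pots(save="w16"); snap("top"); snap("scene")
see("top",["pot0"],[0]); see("scene",["pot0"],[0])
to([.426,.355,.032],-63.6,10,1,"pick")
E
```

```text
{'t': 32.5333, 'q': [1.1181, 0.7885, 1.2941, -1.0497, 2.0285, -2.4489], 'tool_pos': [0.4449, 0.3023, 0.1827], 'orientation': [1.6937, -1.0503, 1.4198], 'force': [0.9967, -0.3806, 0.5988], 'opening': 0.0931, 'gripper_force': 0.0}
pot 0.94 [386.8, 287.6] origin [0.434 0.132] rim [433.6 134.5] [54.2 54.2] 78.9
pot 0.8 [346.9, 367.2] origin [0.437 0.258] rim [412.9 269.3] [11.5 17.2] 11.7
top pot0 0.92 [261.2 242.6] [0.4372 0.1489 0.    ]
top pot0 0.83 [228.5 243.8] [0.4329 0.252  0.    ]
top pot0 0.69 [197.4 249. ] [0.416  0.3492 0.    ]
scene pot0 0.75 [391.4 256.3] [0.4409 0.1345 0.    ]
scene pot0 0.61 [450.7 323.8] [0.4291 0.357  0.    ]
pick turn [-0.   -0.02  0.03] | 0.0 shift [-5.26 -0.22  0.84] q [1.12, 1.1, 1.15, -0.99, 1.94, -2.29]
```

View pics/w16.png

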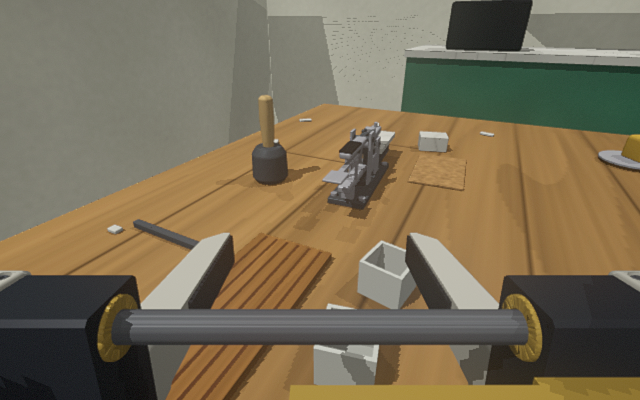

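The view shows pots A at (385,275) and B at (347,360). The drain board is to the left, and the closed pliers hold the plate in the distance. Now down over pot C.

>>> {"method": "apply_moves", "body": {
  "steps": [-0.65,-0.03,0.1,0,0,0,100,-0.65,-0.03,0.1,0,0,0,100,-0.65,-0.03,0.1,0,0,0,100,-0.65,-0.03,0.1,0,0,0,100,-0.65,-0.03,0.1,0,0,0,100,-0.65,-0.03,0.1,0,0,0,100,0,0,0,0,0,0,100,0,0,0,0,0,0,100]
}}

```text
t: 33.5
tool_pos: [0.4471, 0.3063, 0.0626]
orientation: [1.693, -1.041, 1.422]
force: [-0.2, -0.2, 0.3]
opening: 0.0931
gripper_force: 0.0
```

>>> {"method": "apply_moves", "body": {
  "steps": [-0.5,-0.03,0.1,0,0,0,100,-0.5,0,0.1,0,0,0,100,-0.3,0,0,0,0,0,100,0,0,0,0,0,0,100,0,0,0,0,0,0,100]
}}

```text
t: 33.92
tool_pos: [0.4478, 0.308, 0.0242]
orientation: [1.693, -1.044, 1.423]
force: [0.4, -0.0, 0.5]
opening: 0.093
gripper_force: 0.0
```

```bash
python3 - <<'E'
from kin import *
st(); to([.426,.356,.032],-63.6,10,1,"pick")
E
```

```text
{'t': 33.9167, 'q': [1.1192, 1.0903, 1.1583, -0.9916, 1.9427, -2.2985], 'tool_pos': [0.4478, 0.308, 0.0242], 'orientation': [1.6934, -1.0438, 1.423], 'force': [0.3764, -0.0245, 0.5], 'opening': 0.093, 'gripper_force': 0.0}
pick turn [-0.   -0.04  0.05] | 0.1 shift [-0.05 -0.06 -0.01] q [1.12, 1.1, 1.14, -0.99, 1.94, -2.29]
```

>>> {"method": "apply_moves", "body": {
  "steps": [-0.05,-0.05,0,0,0,0,40,0,0,0,0,0,0,40,0,0,0,0,0,0,40,0,0,0,0,0,0,40,0,0,0,0,0,0,40,0,0,0,0,0,0,40,0,0,0,0,0,0,40,0,0,0,0,0,0,40,0,0,0,0,0,0,40],
  "grip_force": 25
}}

```text
t: 34.67
tool_pos: [0.449, 0.3085, 0.022]
orientation: [1.693, -1.044, 1.423]
force: [-0.8, 0.7, 1.7]
opening: 0.0535
gripper_force: 25.0
```

>>> {"method": "apply_moves", "body": {
  "steps": [0.2,0,0,0,0,0,40,0.5,0,0,0,0,0,40,0.8,0,0,0,0,0,40,0.9,0,-0.1,0,0,0,40,0.9,0,-0.1,0,0,0,40,0.9,0,-0.1,0,0,0,40,0.9,0,-0.1,0,0,0,40,0.6,0,-0.1,0,0,0,40,0,0,0,0,0,0,40,0,0,0,0,0,0,40]
}}

```text
t: 35.5
tool_pos: [0.4563, 0.2965, 0.1938]
orientation: [1.695, -1.047, 1.423]
force: [0.1, -0.3, -1.6]
opening: 0.0542
gripper_force: 25.0
```

```bash
python3 - <<'E'
from kin import *
st(); pots(save="w17"); snap("scene"); see("scene",["pot0"],[0])
to([.50,.35,.20],-63.6,22,1,"lift"); to([.57,.165,.15],-80,22,-1,"place1")
E
```

```text
{'t': 35.5, 'q': [1.1013, 0.7675, 1.3039, -1.0697, 2.0197, -2.4703], 'tool_pos': [0.4563, 0.2965, 0.1938], 'orientation': [1.695, -1.0465, 1.4226], 'force': [0.1314, -0.2744, -1.5712], 'opening': 0.0542, 'gripper_force': 24.9734}
pot 0.78 [0.506 0.194 0.   ]
pot 0.77 [354.7, 383.4] origin [0.437 0.257] rim [438.9 280.2] [38.5  6.9] 12.0
scene pot0 0.98 [465.4 294.3] [0.3465 0.3199 0.    ]
scene pot0 0.68 [394.8 253.2] [0.4274 0.132  0.    ]
scene pot0 0.67 [420.5 294.3] [0.4432 0.2593 0.    ]
lift turn [ 0.01 -2.06  0.08] | 2.1 shift [-0.09 -2.13  0.75] q [1.0, 0.72, 1.22, -0.99, 1.88, -2.56]
place1 turn [  3.12  -3.99 -28.74] | 29.2 shift [-0.58  2.99  6.86] q [0.7, 0.73, 1.32, -0.98, 1.81, 0.66]
```

>>> {"method": "apply_moves", "body": {
  "steps": [0,0,0,0,0,1,40,0,0,0,0,0,1,40,0,0,0,0,0,1,40,0,0,0,0,0,1,40,0,0,0,0,0,1,40,0,0,0,0,0,1,40,0,0,0,0,0,1,40,0,0,0,0,0,1,40,0,0,0,0,0,1,40,0,0,0,0,0,1,40,0,0,0,0,0,1,40,0,0,0,0,0,1,40]
}}

```text
t: 36.7
tool_pos: [0.4559, 0.2958, 0.1915]
orientation: [-0.884, 2.158, -1.964]
force: [-0.6, -0.1, -1.2]
opening: 0.0539
gripper_force: 25.0
```

>>> {"method": "apply_moves", "body": {
  "steps": [0,0,0,0,0,1,40,0,0,0,0,0,1,40,0,0,0,0,0,1,40,0,0,0,0,0,1,40,0,0,0,0,0,1,40,0,0,0,0,0,1,40,0,0,0,0,0,1,40,0,0,0,0,0,1,40,0,0,0,0,0,1,40,0,0,0,0,0,1,40,0,0,0,0,0,1,40,0,0,0,0,0,1,40]
}}

```text
t: 37.7
tool_pos: [0.4559, 0.2958, 0.1915]
orientation: [0.456, 1.864, -1.239]
force: [0.2, -0.7, -0.7]
opening: 0.0542
gripper_force: 25.0
```

>>> {"method": "apply_moves", "body": {
  "steps": [0,0,0,0,0,1,40,0,0,0,0,0,1,40,0,0,0,0,0,1,40,0,0,0,0,0,1,40,0,0,0,0,0,1,40,0,0,0,0,0,1,40,0,0,0,0,0,0,40,0,0,0,0,0,0,40]
}}

```text
t: 38.37
tool_pos: [0.4559, 0.2958, 0.1919]
orientation: [0.947, 1.545, -0.813]
force: [-0.5, 0.4, -0.9]
opening: 0.054
gripper_force: 25.0
```

```bash
python3 - <<'E'
from kin import *
st(); to([.57,.165,.12],-85,22,-1,"place1")
E
```

```text
{'t': 38.3667, 'q': [1.1014, 0.7716, 1.3046, -1.0699, 2.02, 0.6678], 'tool_pos': [0.4559, 0.2958, 0.1919], 'orientation': [0.9469, 1.5449, -0.8126], 'force': [-0.4726, 0.415, -0.8876], 'opening': 0.054, 'gripper_force': 24.9736}
place1 turn [3.42 2.05 1.07] | 4.1 shift [0.47 3.41 6.99] q [0.67, 0.83, 1.23, -0.93, 1.85, 0.7]
```

>>> {"method": "apply_moves", "body": {
  "steps": [0,0,0,0.684,0.41,0.214,40,0,0,0,0.684,0.41,0.214,40,0,0,0,0.684,0.41,0.214,40,0,0,0,0.684,0.41,0.214,40,0,0,0,0.684,0.41,0.214,40,0,0,0,0,0,0,40]
}}

```text
t: 38.87
tool_pos: [0.4586, 0.2957, 0.1943]
orientation: [1.421, 1.538, -0.945]
force: [0.3, -0.3, -0.0]
opening: 0.0542
gripper_force: 25.0
```

>>> {"method": "apply_moves", "body": {
  "steps": [0,0.8,0,0,0,0,40,0,0.8,0,0,0,0,40,0,0.6,0.5,0,0,0,40,0,0.6,0.7,0,0,0,40,0,0.6,0.8,0,0,0,40,0,0,0.9,0,0,0,40,0,0,0.9,0,0,0,40,0,0,0.9,0,0,0,40,0,0,0.9,0,0,0,40,0.4,0,0.9,0,0,0,40,0,0,0.6,0,0,0,40,0,0,0,0,0,0,40]
}}

```text
t: 39.87
tool_pos: [0.5728, 0.1094, 0.0985]
orientation: [1.404, 1.541, -0.955]
force: [-0.2, -0.9, -0.8]
opening: 0.0539
gripper_force: 25.0
```

```bash
python3 - <<'E'
from kin import *
st(); to([.575,.16,.12],-85,22,-1); to([.575,.16,.043],-85,22,-1); to([.575,.16,.028],-85,22,-1)
snap("top"); snap("scene"); see("top",["drain","pot0"],[0,.1]); see("scene",["drain","pot0"],[0,.1])
E
```

```text
{'t': 39.8667, 'q': [0.665, 0.8192, 1.2502, -0.9378, 1.8414, 0.6966], 'tool_pos': [0.5728, 0.1094, 0.0985], 'orientation': [1.4043, 1.5407, -0.9554], 'force': [-0.2153, -0.8548, -0.8352], 'opening': 0.0539, 'gripper_force': 24.9737}
 turn [-0.01  0.02  0.05] | 0.1 shift [-0.04  0.22 -0.06] q [0.66, 0.83, 1.22, -0.94, 1.85, 0.69]
 turn [-0.01  0.02  0.05] | 0.1 shift [2.34 0.22 0.9 ] q [0.66, 0.96, 1.18, -0.92, 1.79, 0.77]
 turn [-0.01  0.02  0.05] | 0.1 shift [2.81 0.22 1.09] q [0.66, 0.99, 1.17, -0.92, 1.78, 0.78]
top drain 0.91 [225.6 196. ] [0.5846 0.2656 0.    ]
top pot0 0.84 [259.1 199.3] [0.5657 0.1413 0.1   ]
top pot0 0.82 [225.8 241.5] [0.4423 0.2348 0.1   ]
top pot0 0.63 [403.4 198.9] [ 0.57   -0.2826  0.1   ]
scene drain 0.97 [374.3 321.1] [0.5837 0.2526 0.    ]
scene pot0 0.76 [355.9 259.1] [0.559  0.1264 0.1   ]
scene pot0 0.7 [391.6 254.9] [0.479  0.1633 0.1   ]
scene pot0 0.59 [419.  295.1] [0.4879 0.2781 0.1   ]
```

>>> {"method": "apply_moves", "body": {
  "steps": [0.5,0.22,0.2,0,0,0,40,0.6,0,0.2,0,0,0,40,0.6,0,0.25,0,0,0,40,0.5,0,0.2,0,0,0,40,0,0,0,0,0,0,40,0,0,0,0,0,0,40]
}}

```text
t: 40.67
tool_pos: [0.5813, 0.1155, 0.0308]
orientation: [1.41, 1.538, -0.946]
force: [-0.3, 0.7, -0.1]
opening: 0.054
gripper_force: 25.0
```

>>> {"method": "apply_moves", "body": {
  "steps": [0.13,0,0.05,0,0,0,40,0,0,0,0,0,0,40,0,0,0,0,0,0,40]
}}

```text
t: 40.92
tool_pos: [0.5822, 0.1157, 0.0279]
orientation: [1.413, 1.537, -0.943]
force: [0.0, 0.1, -1.5]
opening: 0.0542
gripper_force: 25.0
```

>>> {"method": "apply_moves", "body": {
  "steps": [0.13,0,0.05,0,0,0,40,0,0,0,0,0,0,40,0,0,0,0,0,0,40]
}}

```text
t: 41.17
tool_pos: [0.5816, 0.1152, 0.0227]
orientation: [1.412, 1.537, -0.945]
force: [0.5, 0.1, -1.1]
opening: 0.0538
gripper_force: 25.0
```

>>> {"method": "apply_moves", "body": {
  "steps": [0.1,0,0.04,0,0,0,40,0,0,0,0,0,0,40,0,0,0,0,0,0,40]
}}

```text
t: 41.42
tool_pos: [0.582, 0.1154, 0.02]
orientation: [1.412, 1.537, -0.944]
force: [1.1, 0.8, 3.2]
opening: 0.0541
gripper_force: 25.0
```

>>> {"method": "apply_moves", "body": {
  "steps": [0.1,0,0.04,0,0,0,40,0,0,0,0,0,0,40,0,0,0,0,0,0,40]
}}

```text
t: 41.67
tool_pos: [0.582, 0.1155, 0.0196]
orientation: [1.412, 1.532, -0.945]
force: [-3.6, 1.3, 16.8]
opening: 0.0533
gripper_force: 25.0
```

>>> {"method": "apply_moves", "body": {
  "steps": [0.1,0,0.04,0,0,0,40,0,0,0,0,0,0,40,0,0,0,0,0,0,40]
}}

```text
t: 41.92
tool_pos: [0.5821, 0.116, 0.0178]
orientation: [1.412, 1.531, -0.945]
force: [-6.9, 3.7, 22.7]
opening: 0.0541
gripper_force: 25.0
```

>>> {"method": "apply_moves", "body": {
  "steps": [0,0,0,0,0,0,40,0,0,0,0,0,0,40,0.08,0,0.03,0,0,0,40,0.08,0,0.03,0,0,0,40,0,0,0,0,0,0,40],
  "grip_force": 5
}}

```text
t: 42.33
tool_pos: [0.5822, 0.1159, 0.0084]
orientation: [1.412, 1.537, -0.943]
force: [0.3, 2.5, 4.5]
opening: 0.0539
gripper_force: 5.1
```

>>> {"method": "apply_moves", "body": {
  "steps": [0.08,0,0.03,0,0,0,40,0.08,0,0.03,0,0,0,40,0,0,0,0,0,0,40]
}}

```text
t: 42.58
tool_pos: [0.5823, 0.1159, 0.0074]
orientation: [1.412, 1.53, -0.945]
force: [-4.6, 1.3, 22.8]
opening: 0.0541
gripper_force: 15.3
```

>>> {"method": "apply_moves", "body": {
  "steps": [-0.1,0,-0.04,0,0,0,40,0,0,0,0,0,0,100,0,0,0,0,0,0,100,0,0,0,0,0,0,100,0,0,0,0,0,0,100,0,0,0,0,0,0,100,0,0,0,0,0,0,100,0,0,0,0,0,0,100,-0.3,0,-0.12,0,0,0,100,-0.6,0,-0.25,0,0,0,100,-0.9,0,-0.35,0,0,0,100,-0.9,0,-0.35,0,0,0,100]
}}

```text
t: 43.58
tool_pos: [0.5803, 0.114, 0.093]
orientation: [1.411, 1.538, -0.949]
force: [1.1, 0.5, -0.2]
opening: 0.0929
gripper_force: 0.0
```

>>> {"method": "apply_moves", "body": {
  "steps": [-0.9,0,-0.35,0,0,0,100,-0.9,0,-0.35,0,0,0,100,-0.6,0,-0.9,0,0,0,100,0,-0.6,-0.95,0,0,0,100,0,-0.6,-0.95,0,0,0,100,0,-0.6,-0.95,0,0,0,100,0,0,0,0,0,0,100]
}}

```text
t: 44.17
tool_pos: [0.5163, 0.2106, 0.2122]
orientation: [1.412, 1.541, -0.94]
force: [-0.2, -0.9, 0.8]
opening: 0.0932
gripper_force: 0.0
```

```bash
python3 - <<'E'
from kin import *
st(); snap("top","top1"); snap("scene","scene1")
see("top",["pot0","drain"],[0.03,0]); see("scene",["pot0"],[.06])
for hd,g in((-78.5,[.438,.256,.15]),):
    to(g,hd,22,-1,"B up-1"); to(g,hd,10,1,"B up+1")
E
```

```text
{'t': 44.1667, 'q': [0.8178, 0.7369, 1.1357, -0.9036, 2.0628, 0.6305], 'tool_pos': [0.5163, 0.2106, 0.2122], 'orientation': [1.4115, 1.5407, -0.94], 'force': [-0.1508, -0.8636, 0.7534], 'opening': 0.0932, 'gripper_force': 0.0}
top pot0 0.89 [261.9 243.8] [0.4343 0.1417 0.03  ]
top pot0 0.85 [251.1 197.2] [0.5785 0.1784 0.03  ]
top pot0 0.68 [225.8 245.4] [0.4288 0.2525 0.03  ]
top drain 0.9 [232.  195.4] [0.5867 0.2453 0.    ]
scene pot0 0.96 [396.7 256.5] [0.4543 0.161  0.06  ]
scene pot0 0.8 [361.4 286.8] [0.5768 0.1799 0.06  ]
scene pot0 0.7 [423.3 295.1] [0.4632 0.2759 0.06  ]
B up-1 turn [-1.   -0.02 -0.43] | 1.1 shift [ 2.66 -2.3   0.45] q [0.93, 0.69, 1.39, -0.84, 1.94, 0.79]
B up+1 turn [-3.13  1.62 29.46] | 29.7 shift [-2.33  2.3  -0.07] q [0.95, 0.84, 1.31, -0.95, 2.06, -2.34]
```

>>> {"method": "apply_moves", "body": {
  "steps": [0,0,0,0,0,-1,100,0,0,0,0,0,-1,100,0,0,0,0,0,-1,100,0,0,0,0,0,-1,100,0,0,0,0,0,-1,100,0,0,0,0,0,-1,100,0,0,0,0,0,-1,100,0,0,0,0,0,-1,100,0,0,0,0,0,-1,100,0,0,0,0,0,-1,100,0,0,0,0,0,-1,100,0,0,0,0,0,-1,100]
}}

```text
t: 45.42
tool_pos: [0.5191, 0.2044, 0.2093]
orientation: [0.274, 2.422, -1.608]
force: [-0.4, 0.7, -0.2]
opening: 0.0932
gripper_force: 0.0
```

>>> {"method": "apply_moves", "body": {
  "steps": [0,0,0,0,0,-1,100,0,0,0,0,0,-1,100,0,0,0,0,0,-1,100,0,0,0,0,0,-1,100,0,0,0,0,0,-1,100,0,0,0,0,0,-1,100,0,0,0,0,0,-1,100,0,0,0,0,0,-1,100,0,0,0,0,0,-1,100,0,0,0,0,0,-1,100,0,0,0,0,0,-1,100,0,0,0,0,0,-1,100]
}}

```text
t: 46.42
tool_pos: [0.5191, 0.2044, 0.2093]
orientation: [1.124, -1.983, 1.395]
force: [0.1, 0.3, -0.2]
opening: 0.0932
gripper_force: 0.0
```

>>> {"method": "apply_moves", "body": {
  "steps": [0,0,0,0,0,-1,100,0,0,0,0,0,-1,100,0,0,0,0,0,-1,100,0,0,0,0,0,-1,100,0,0,0,0,0,-1,100,0,0,0,0,0,0,100,0,0,0,0,0,0,100]
}}

```text
t: 47.0
tool_pos: [0.519, 0.2048, 0.2095]
orientation: [1.499, -1.535, 1.116]
force: [-0.2, 0.6, 0.3]
opening: 0.0933
gripper_force: 0.0
```

```bash
python3 - <<'E'
from kin import *
st(); pots(save="w18")
to([.438,.256,.15],-78.5,10,1,"B"); to([.438,.30,.25],-78.5,30,1,"Blook")
E
```

```text
{'t': 47.0, 'q': [0.8086, 0.7399, 1.1394, -0.9062, 2.0585, -2.4033], 'tool_pos': [0.519, 0.2048, 0.2095], 'orientation': [1.4986, -1.5353, 1.1165], 'force': [-0.2484, 0.6093, 0.3317], 'opening': 0.0933, 'gripper_force': 0.0}
pot 0.86 [416.5, 311.7] origin [0.432 0.137] rim [441.9 133.8] [54.1 35.1] 79.2
pot 0.63 [279.0, 317.5] origin [0.593 0.142] rim [582.  149.9] [19.6 57.2] 88.9
B turn [ 1.15  1.96 -1.36] | 2.7 shift [-2.34  2.31 -0.06] q [0.95, 0.84, 1.31, -0.95, 2.06, -2.34]
Blook turn [ 0.9  -1.36 -1.54] | 2.2 shift [-0.65  2.01 -2.06] q [0.94, 0.55, 1.29, -0.79, 2.02, -2.48]
```

>>> {"method": "apply_moves", "body": {
  "steps": [0,0,0,0.38,0.65,-0.45,100,0,0,0,0.38,0.65,-0.45,100,0,0,0,0.38,0.65,-0.45,100,0,0.6,0,0,0,0,100,0,0.6,0,0,0,0,100,0,0.6,0,0,0,0,100,0,0.5,0,0,0,0,100,-0.7,0,0,0,0,0,100,-0.8,0,0,0,0,0,100,-0.8,0,0,0,0,0,100,0,0,0,0,0,0,100,0,0,0,0,0,0,100]
}}

```text
t: 48.1
tool_pos: [0.4483, 0.2034, 0.1416]
orientation: [1.497, -1.22, 1.254]
force: [-0.6, 0.1, 1.2]
opening: 0.0928
gripper_force: 0.0
```

```bash
python3 - <<'E'
from kin import *
st(); to([.438,.256,.032],-78.5,10,1,"B"); snap("scene"); snap("top"); see("scene",["pot0"],[0]);see("top",["pot0"],[0])
E
```

```text
{'t': 48.1, 'q': [0.9474, 0.8286, 1.3223, -0.9548, 2.0536, -2.3392], 'tool_pos': [0.4483, 0.2034, 0.1416], 'orientation': [1.4972, -1.2198, 1.2539], 'force': [-0.5916, 0.1336, 1.1721], 'opening': 0.0928, 'gripper_force': 0.0}
B turn [-0.   -0.    0.02] | 0.0 shift [-3.91 -0.01  0.64] q [0.95, 1.06, 1.21, -0.9, 1.98, -2.22]
scene pot0 0.83 [394.4 256.2] [ 0.4339  0.1385 -0.    ]
scene pot0 0.75 [419.4 292.7] [0.4428 0.2545 0.    ]
top pot0 0.96 [226.6 244.3] [0.4313 0.2579 0.    ]
top pot0 0.79 [263.3 242.4] [0.4379 0.1423 0.    ]
top pot0 0.54 [249.8 197.8] [0.5794 0.1884 0.    ]
```

>>> {"method": "apply_moves", "body": {
  "steps": [-0.6,0,0.1,0,0,0,100,-0.6,0,0.1,0,0,0,100,-0.6,0,0.1,0,0,0,100,-0.6,0,0.1,0,0,0,100,-0.6,0,0.1,0,0,0,100,-0.5,0,0.1,0,0,0,100,-0.3,0,0.04,0,0,0,100,-0.1,0,0,0,0,0,100,0,0,0,0,0,0,100,0,0,0,0,0,0,100]
}}

```text
t: 49.13
tool_pos: [0.4485, 0.2062, 0.0246]
orientation: [1.499, -1.224, 1.254]
force: [0.3, 0.4, 0.5]
opening: 0.0929
gripper_force: 0.0
```

>>> {"method": "apply_moves", "body": {
  "steps": [0,0,0,0,0,0,40,0,0,0,0,0,0,40,0,0,0,0,0,0,40,0,0,0,0,0,0,40,0,0,0,0,0,0,40,0,0,0,0,0,0,40,0,0,0,0,0,0,40,0,0,0,0,0,0,40,0,0,0,0,0,0,40],
  "grip_force": 25
}}

```text
t: 49.88
tool_pos: [0.4481, 0.2057, 0.0237]
orientation: [1.499, -1.222, 1.253]
force: [-0.8, -0.1, 1.2]
opening: 0.0538
gripper_force: 25.0
```

>>> {"method": "apply_moves", "body": {
  "steps": [0.2,0,0,0,0,0,40,0.5,0,0,0,0,0,40,0.8,0,0,0,0,0,40,0.9,0,-0.1,0,0,0,40,0.9,0,-0.1,0,0,0,40,0.9,0,-0.1,0,0,0,40,0.9,0,-0.1,0,0,0,40,0.6,0,-0.1,0,0,0,40,0,0,0,0,0,0,40,0,0,0,0,0,0,40]
}}

```text
t: 50.72
tool_pos: [0.4517, 0.191, 0.1953]
orientation: [1.5, -1.225, 1.254]
force: [0.1, -0.5, -1.3]
opening: 0.0537
gripper_force: 25.0
```

Held. Now the half-turn.

>>> {"method": "apply_moves", "body": {
  "steps": [0,0,0,0,0,1,40,0,0,0,0,0,1,40,0,0,0,0,0,1,40,0,0,0,0,0,1,40,0,0,0,0,0,1,40,0,0,0,0,0,1,40,0,0,0,0,0,1,40,0,0,0,0,0,1,40,0,0,0,0,0,1,40,0,0,0,0,0,1,40,0,0,0,0,0,1,40,0,0,0,0,0,1,40]
}}

```text
t: 51.72
tool_pos: [0.451, 0.1901, 0.1926]
orientation: [0.599, -2.276, 1.97]
force: [-0.5, 0.2, -1.1]
opening: 0.0539
gripper_force: 25.0
```

>>> {"method": "apply_moves", "body": {
  "steps": [0,0,0,0,0,1,40,0,0,0,0,0,1,40,0,0,0,0,0,1,40,0,0,0,0,0,1,40,0,0,0,0,0,1,40,0,0,0,0,0,1,40,0,0,0,0,0,1,40,0,0,0,0,0,1,40,0,0,0,0,0,1,40,0,0,0,0,0,1,40,0,0,0,0,0,1,40,0,0,0,0,0,1,40]
}}

```text
t: 52.72
tool_pos: [0.451, 0.1901, 0.1926]
orientation: [0.72, 1.852, -1.401]
force: [-0.3, 0.2, -1.1]
opening: 0.054
gripper_force: 25.0
```

>>> {"method": "apply_moves", "body": {
  "steps": [0,0,0,0,0,1,40,0,0,0,0,0,1,40,0,0,0,0,0,1,40,0,0,0,0,0,1,40,0,0,0,0,0,1,40,0,0,0,0,0,1,40,0,0,0,0,0,0,40,0,0,0,0,0,0,40]
}}

```text
t: 53.38
tool_pos: [0.451, 0.1902, 0.1932]
orientation: [1.169, 1.442, -0.989]
force: [-0.6, -0.6, -0.8]
opening: 0.054
gripper_force: 25.0
```

```bash
python3 - <<'E'
from kin import *
st(); to([.575,.252,.13],-85,22,-1,"place2"); to([.575,.252,.046],-85,22,-1,"place2")
E
```

```text
{'t': 53.3833, 'q': [0.9331, 0.7201, 1.3761, -0.9897, 2.0736, 0.7388], 'tool_pos': [0.451, 0.1902, 0.1932], 'orientation': [1.1691, 1.4419, -0.9889], 'force': [-0.5658, -0.5733, -0.8457], 'opening': 0.054, 'gripper_force': 24.9985}
place2 turn [1.04 1.99 0.37] | 2.3 shift [2.59 4.3  0.98] q [0.75, 0.98, 0.97, -0.92, 1.98, 0.65]
place2 turn [1.04 1.99 0.37] | 2.3 shift [5.18 4.3  2.03] q [0.75, 1.11, 0.93, -0.89, 1.92, 0.73]
```

>>> {"method": "apply_moves", "body": {
  "steps": [0,0,0,0.35,0.66,0.12,40,0,0,0,0.35,0.66,0.12,40,0,0,0,0.35,0.66,0.12,40,0,0.9,0.2,0,0,0,40,0,0.9,0.2,0,0,0,40,0,0.9,0.2,0,0,0,40,0,0.8,0.2,0,0,0,40,0,0.8,0.2,0,0,0,40,0.8,0,0,0,0,0,40,0.9,0,0,0,0,0,40,0.8,0,0,0,0,0,40,0,0,0,0,0,0,40]
}}

```text
t: 54.38
tool_pos: [0.5778, 0.2013, 0.1076]
orientation: [1.403, 1.54, -0.959]
force: [-0.9, -0.9, -2.6]
opening: 0.0538
gripper_force: 25.0
```

```bash
python3 - <<'E'
from kin import *
st(); to([.575,.252,.044],-85,22,-1,"place2")
E
```

```text
{'t': 54.3833, 'q': [0.7523, 0.9755, 0.9812, -0.9159, 1.9747, 0.6493], 'tool_pos': [0.5778, 0.2013, 0.1076], 'orientation': [1.4029, 1.5404, -0.9592], 'force': [-0.8934, -0.9123, -2.5888], 'opening': 0.0538, 'gripper_force': 24.999}
place2 turn [-0.02  0.04  0.07] | 0.1 shift [2.6  0.06 0.99] q [0.75, 1.11, 0.92, -0.89, 1.92, 0.73]
```

>>> {"method": "apply_moves", "body": {
  "steps": [0.6,0.06,0.2,0,0,0,40,0.6,0,0.25,0,0,0,40,0.6,0,0.25,0,0,0,40,0.5,0,0.2,0,0,0,40,0.3,0,0.09,0,0,0,40,0,0,0,0,0,0,40,0.12,0,0.05,0,0,0,40,0.08,0,0.03,0,0,0,40,0,0,0,0,0,0,40,0,0,0,0,0,0,40]
}}

```text
t: 55.22
tool_pos: [0.5827, 0.2044, 0.0254]
orientation: [1.413, 1.534, -0.946]
force: [0.0, -0.2, -0.6]
opening: 0.0542
gripper_force: 25.0
```

>>> {"method": "apply_moves", "body": {
  "steps": [0,0,0,0,0,0,40,0,0,0,0,0,0,40,0.08,0,0.03,0,0,0,40,0.08,0,0.03,0,0,0,40,0.08,0,0.03,0,0,0,40,0,0,0,0,0,0,40],
  "grip_force": 5
}}

```text
t: 55.72
tool_pos: [0.5825, 0.2045, 0.0171]
orientation: [1.412, 1.533, -0.947]
force: [0.3, 1.5, 2.9]
opening: 0.0539
gripper_force: 5.0
```

>>> {"method": "apply_moves", "body": {
  "steps": [0.07,0,0.03,0,0,0,40,0.07,0,0.03,0,0,0,40,0,0,0,0,0,0,40]
}}

```text
t: 55.97
tool_pos: [0.5825, 0.2045, 0.0125]
orientation: [1.412, 1.534, -0.946]
force: [-0.5, 2.1, 4.2]
opening: 0.0539
gripper_force: 5.0
```

>>> {"method": "apply_moves", "body": {
  "steps": [0.07,0,0.03,0,0,0,40,0.07,0,0.03,0,0,0,40,0,0,0,0,0,0,40]
}}

```text
t: 56.22
tool_pos: [0.5826, 0.2044, 0.0081]
orientation: [1.412, 1.534, -0.946]
force: [0.0, 2.4, 4.4]
opening: 0.0537
gripper_force: 6.6
```

>>> {"method": "apply_moves", "body": {
  "steps": [0.05,0,0.02,0,0,0,40,0,0,0,0,0,0,40,0,0,0,0,0,0,40]
}}

```text
t: 56.47
tool_pos: [0.5826, 0.2044, 0.0078]
orientation: [1.412, 1.532, -0.947]
force: [-1.6, 3.0, 9.3]
opening: 0.0542
gripper_force: 9.2
```

>>> {"method": "apply_moves", "body": {
  "steps": [-0.05,0,-0.02,0,0,0,40,0,0,0,0,0,0,100,0,0,0,0,0,0,100,0,0,0,0,0,0,100,0,0,0,0,0,0,100,0,0,0,0,0,0,100,0,0,0,0,0,0,100,0,0,0,0,0,0,100,-0.3,0,-0.12,0,0,0,100,-0.6,0,-0.25,0,0,0,100,-0.9,0,-0.35,0,0,0,100,-0.9,0,-0.35,0,0,0,100]
}}

```text
t: 57.47
tool_pos: [0.581, 0.2026, 0.0942]
orientation: [1.41, 1.536, -0.951]
force: [0.4, 0.6, -0.2]
opening: 0.0928
gripper_force: 0.0
```

>>> {"method": "apply_moves", "body": {
  "steps": [-0.9,0,-0.35,0,0,0,100,-0.9,0,-0.35,0,0,0,100,-0.9,0,-0.35,0,0,0,100,0,-0.9,0,0,0,0,100,0,-0.9,0,0,0,0,100,0,0,0,0,0,-1,100,0,0,0,0,0,-1,100,0,0,0,0,0,-1,100,0,0,0,0,0,-1,100,0,0,0,0,0,-1,100,0,0,0,0,0,-1,100,0,0,0,0,0,-1,100]
}}

```text
t: 58.47
tool_pos: [0.5276, 0.1974, 0.1811]
orientation: [0.826, 2.103, -1.364]
force: [0.2, -0.1, -0.0]
opening: 0.093
gripper_force: 0.0
```

>>> {"method": "apply_moves", "body": {
  "steps": [0,0,0,0,0,-1,100,0,0,0,0,0,-1,100,0,0,0,0,0,-1,100,0,0,0,0,0,-1,100,0,0,0,0,0,-1,100,0,0,0,0,0,-1,100,0,0,0,0,0,-1,100,0,0,0,0,0,-1,100,0,0,0,0,0,-1,100,0,0,0,0,0,-1,100,0,0,0,0,0,-1,100,0,0,0,0,0,-1,100]
}}

```text
t: 59.47
tool_pos: [0.5276, 0.1974, 0.1811]
orientation: [0.618, -2.383, 1.636]
force: [-0.6, -0.3, 0.7]
opening: 0.0932
gripper_force: 0.0
```

>>> {"method": "apply_moves", "body": {
  "steps": [0,0,0,0,0,-1,100,0,0,0,0,0,-1,100,0,0,0,0,0,-1,100,0,0,0,0,0,-1,100,0,0,0,0,0,-1,100,0,0,0,0,0,-1,100,0,0,0,0,0,-1,100,0,0,0,0,0,-1,100,0,0,0,0,0,-1,100,0,0,0,0,0,-1,100,0,0,0,0,0,0,100,0,0,0,0,0,0,100]
}}

```text
t: 60.47
tool_pos: [0.5277, 0.1974, 0.1812]
orientation: [1.497, -1.534, 1.118]
force: [0.2, 0.1, 0.5]
opening: 0.0927
gripper_force: 0.0
```

```bash
python3 - <<'E'
from kin import *
st(); pots(save="w19"); snap("scene","scene2"); snap("top","top2"); see("scene",["pot0"],[0]);see("top",["pot0"],[0])
to([.434,.136,.15],-101.3,10,1,"A")
E
```

```text
{'t': 60.4667, 'q': [0.7938, 0.7755, 1.1433, -0.9012, 2.0241, -2.3786], 'tool_pos': [0.5277, 0.1974, 0.1812], 'orientation': [1.497, -1.5343, 1.1179], 'force': [0.1977, 0.0831, 0.5051], 'opening': 0.0927, 'gripper_force': 0.0}
pot 0.77 [280.7, 309.1] origin [0.594 0.141] rim [581.8 157.2] [56.3 31.4] 5.1
pot 0.55 [428.6, 301.5] origin [0.431 0.135] rim [459.3 141.5] [15.3 40.8] 13.2
scene pot0 0.93 [393.8 256.9] [0.4365 0.1393 0.    ]
scene pot0 0.73 [361.4 287.6] [0.5606 0.1644 0.    ]
scene pot0 0.68 [382.3 315.3] [0.5583 0.2514 0.    ]
top pot0 0.85 [248.2 199.1] [0.5752 0.1934 0.    ]
top pot0 0.84 [265.5 240.5] [0.4439 0.1355 0.    ]
top pot0 0.77 [223.  197.9] [0.5785 0.2737 0.    ]
A turn [-2.5   2.13 -0.29] | 3.3 shift [-0.58  2.67  4.53] q [0.69, 0.82, 1.34, -0.83, 2.14, -2.24]
```

```bash
python3 - <<'E'
from kin import *
to([.434,.136,.12],-101.3,45,1,"A"); to([.434,.136,.032],-101.3,45,1,"A"); to([.43,.34,.032],-75,45,1,"set"); to([.43,.34,.032],-75,10,1,"re")
E
```

```text
A turn [-2.48 -3.67  0.48] | 4.5 shift [0.41 2.67 5.06] q [0.59, 0.39, 1.62, -0.53, 1.73, -2.28]
A turn [-2.48 -3.67  0.48] | 4.5 shift [-1.67  2.67  7.14] q [0.59, 0.53, 1.62, -0.52, 1.6, -2.2]
set turn [ 1.19 -3.9  -1.96] | 4.5 shift [-7.36  1.92  1.44] q [0.94, 0.68, 1.39, -0.58, 1.62, -2.32]
re turn [ 1.71  1.91 -1.51] | 3.0 shift [-5.85  1.92 -2.73] q [1.04, 1.18, 1.0, -0.91, 2.06, -2.29]
```

>>> {"method": "apply_moves", "body": {
  "steps": [0,0,0,-0.5,-0.735,0.1,100,0,0,0,-0.5,-0.735,0.1,100,0,0,0,-0.5,-0.735,0.1,100,0,0,0,-0.5,-0.735,0.1,100,0,0,0,-0.5,-0.735,0.1,100,0,0.9,0,0,0,0,100,0,0.9,0,0,0,0,100,0,0.87,0,0,0,0,100,0.7,0,0.9,0,0,0,100,0.6,0,0.9,0,0,0,100,0,0,0.9,0,0,0,100,0,0,0,0,0,0,100]
}}

```text
t: 61.77
tool_pos: [0.4302, 0.1267, 0.1491]
orientation: [1.552, -1.899, 0.642]
force: [-0.5, -0.5, -1.6]
opening: 0.0927
gripper_force: 0.0
```

```bash
python3 - <<'E'
from kin import *
st(); to([.434,.136,.15],-101.3,45,1,"A");to([.434,.136,.032],-101.3,45,1,"A"); pots(save="w20")
E
```

```text
{'t': 61.7667, 'q': [0.6191, 0.3553, 1.5227, -0.5264, 1.8576, -2.3165], 'tool_pos': [0.4302, 0.1267, 0.1491], 'orientation': [1.5523, -1.8991, 0.6423], 'force': [-0.5391, -0.4608, -1.5828], 'opening': 0.0927, 'gripper_force': 0.0}
A turn [ 0.05 -0.03 -0.01] | 0.1 shift [-0.21 -0.06  1.51] q [0.59, 0.35, 1.61, -0.53, 1.77, -2.3]
A turn [ 0.05 -0.03 -0.01] | 0.1 shift [-2.99 -0.06  4.29] q [0.59, 0.53, 1.62, -0.52, 1.6, -2.2]
pot 0.56 [317.1, 292.9] origin [0.435 0.137] rim [432.5 134.6] [16.1 24.3] 79.6
```

>>> {"method": "apply_moves", "body": {
  "steps": [-0.1,-0.03,0.75,0,0,0,100,-0.1,-0.03,0.75,0,0,0,100,-0.5,0,0.5,0,0,0,100,-0.6,0,0.6,0,0,0,100,-0.6,0,0.6,0,0,0,100,-0.5,0,0.5,0,0,0,100,-0.4,0,0.4,0,0,0,100,-0.18,0,0.18,0,0,0,100,0,0,0,0,0,0,100,0,0,0,0,0,0,100]
}}

```text
t: 62.7
tool_pos: [0.4298, 0.1038, -0.0017]
orientation: [1.557, -1.903, 0.645]
force: [0.3, -1.4, -0.1]
opening: 0.0929
gripper_force: 0.0
```

>>> {"method": "apply_moves", "body": {
  "steps": [0,0,0,0,0,0,40,0,0,0,0,0,0,40,0,0,0,0,0,0,40,0,0,0,0,0,0,40,0,0,0,0,0,0,40,0,0,0,0,0,0,40,0,0,0,0,0,0,40,0,0,0,0,0,0,40,0,0,0,0,0,0,40],
  "grip_force": 25
}}

```text
t: 63.45
tool_pos: [0.429, 0.103, -0.0022]
orientation: [1.556, -1.902, 0.644]
force: [-1.9, 0.1, 3.2]
opening: 0.0541
gripper_force: 25.0
```

>>> {"method": "apply_moves", "body": {
  "steps": [0.2,0,-0.2,0,0,0,40,0.5,0,-0.5,0,0,0,40,0.6,0,-0.6,0,0,0,40,0.6,0,-0.6,0,0,0,40,0.6,0,-0.6,0,0,0,40,0,0,0,0,0,0,40]
}}

```text
t: 63.95
tool_pos: [0.4317, 0.1043, 0.1088]
orientation: [1.558, -1.91, 0.647]
force: [0.4, 0.1, 0.2]
opening: 0.0537
gripper_force: 25.0
```

```bash
python3 - <<'E'
from kin import *
st(); to([.43,.34,.12],-75,45,1,"set"); to([.43,.34,.034],-75,45,1,"set")
E
```

```text
{'t': 63.95, 'q': [0.5895, 0.3585, 1.594, -0.5333, 1.7673, -2.2974], 'tool_pos': [0.4317, 0.1043, 0.1088], 'orientation': [1.5582, -1.9095, 0.6473], 'force': [0.3732, 0.1076, 0.2318], 'opening': 0.0537, 'gripper_force': 24.9993}
set turn [ 3.06  0.04 -3.16] | 4.4 shift [-5.11 -1.98 -3.88] q [0.94, 0.56, 1.39, -0.59, 1.73, -2.39]
set turn [ 3.06  0.04 -3.16] | 4.4 shift [-7.14 -1.98 -1.85] q [0.94, 0.68, 1.39, -0.58, 1.62, -2.32]
```

>>> {"method": "apply_moves", "body": {
  "steps": [0,0,0,0.61,0,-0.63,40,0,0,0,0.61,0,-0.63,40,0,0,0,0.61,0,-0.63,40,0,0,0,0.61,0,-0.63,40,0,0,0,0.61,0,-0.63,40,-0.73,-0.28,-0.555,0,0,0,40,-0.73,-0.28,-0.555,0,0,0,40,-0.73,-0.28,-0.555,0,0,0,40,-0.73,-0.28,-0.555,0,0,0,40,-0.73,-0.28,-0.555,0,0,0,40,-0.73,-0.28,-0.555,0,0,0,40,-0.73,-0.28,-0.555,0,0,0,40]
}}

```text
t: 64.95
tool_pos: [0.4363, 0.3036, 0.077]
orientation: [2.013, -1.543, 0.824]
force: [0.1, -0.3, -0.2]
opening: 0.0541
gripper_force: 25.0
```

>>> {"method": "apply_moves", "body": {
  "steps": [0,0,0,0,0,0,40,-0.5,0,0.5,0,0,0,40,-0.6,0,0.6,0,0,0,40,-0.5,0,0.5,0,0,0,40,-0.2,0,0.2,0,0,0,40,0,0,0,0,0,0,40,0,0,0,0,0,0,40]
}}

```text
t: 65.53
tool_pos: [0.4361, 0.3021, 0.0016]
orientation: [2.012, -1.543, 0.825]
force: [0.0, -0.0, -0.1]
opening: 0.0542
gripper_force: 25.0
```

```bash
python3 - <<'E'
from kin import *
st(); to([.43,.34,.033],-75,45,1,"set")
E
```

```text
{'t': 65.5333, 'q': [0.9378, 0.6627, 1.4031, -0.5792, 1.6276, -2.332], 'tool_pos': [0.4361, 0.3021, 0.0016], 'orientation': [2.0122, -1.5425, 0.8249], 'force': [0.0266, -0.003, -0.1389], 'opening': 0.0542, 'gripper_force': 24.9676}
set turn [0.06 0.02 0.03] | 0.1 shift [-0.16 -0.13  0.12] q [0.94, 0.68, 1.39, -0.58, 1.62, -2.32]
```

>>> {"method": "apply_moves", "body": {
  "steps": [-0.1,0,0.1,0,0,0,40,0,0,0,0,0,0,40,0,0,0,0,0,0,100,0,0,0,0,0,0,100,0,0,0,0,0,0,100,0,0,0,0,0,0,100,0,0,0,0,0,0,100,0,0,0,0,0,0,100,0,0,0,0,0,0,100,0.4,0,-0.4,0,0,0,100,0.6,0,-0.6,0,0,0,100,0.6,0,-0.6,0,0,0,100]
}}

```text
t: 66.53
tool_pos: [0.4359, 0.3016, 0.065]
orientation: [2.011, -1.541, 0.824]
force: [0.6, 0.5, 1.6]
opening: 0.0934
gripper_force: 0.0
```

>>> {"method": "apply_moves", "body": {
  "steps": [0.6,0,-0.6,0,0,0,100,0.6,0,-0.6,0,0,0,100,0,0,0,0,0,0,100,0,0,0,0,0,0,100]
}}

```text
t: 66.87
tool_pos: [0.4377, 0.3035, 0.1176]
orientation: [2.015, -1.547, 0.826]
force: [0.1, -0.6, -1.3]
opening: 0.0929
gripper_force: 0.0
```

```bash
python3 - <<'E'
from kin import *
st(); pots(save="w21"); to([.43,.34,.12],-75,10,1,"re"); to([.43,.34,.032],-75,10,1,"re"); snap("scene"); see("scene",["pot0"],[0])
E
```

```text
{'t': 66.8667, 'q': [0.9371, 0.5067, 1.3826, -0.5917, 1.7702, -2.4281], 'tool_pos': [0.4377, 0.3035, 0.1176], 'orientation': [2.0147, -1.547, 0.8256], 'force': [0.0546, -0.5881, -1.3137], 'opening': 0.0929, 'gripper_force': 0.0}
pot 0.91 [214.7, 124.3] origin [0.603 0.162] rim [574.  195.5] [56.3 56.4] 6.9
pot 0.73 [179.1, 173.9] origin [0.613 0.236] rim [583.7 258.2] [56.2 56.5] 5.2
re turn [0.05 5.85 0.06] | 5.9 shift [-0.06 -0.12  0.48] q [1.04, 1.01, 1.09, -0.95, 2.1, -2.36]
re turn [0.05 5.85 0.06] | 5.9 shift [-2.95 -0.12  0.98] q [1.04, 1.18, 1.0, -0.91, 2.06, -2.29]
scene pot0 0.92 [369.9 291.8] [0.5487 0.1853 0.    ]
scene pot0 0.89 [445.  316.7] [0.4291 0.3363 0.    ]
scene pot0 0.76 [381.3 318.2] [0.5647 0.2559 0.    ]
```

```bash
python3 - <<'E'
from kin import *
cal=eyes.calibration("wrist"); im=cv2.imread("pics/w21.png")[:,:,::-1]
m=cv2.morphologyEx((im.min(2)>165).astype(np.uint8),3,np.ones((3,3))); n,l,S,_=cv2.connectedComponentsWithStats(m)
for i in range(1,n):
    if S[i,4]>150:
        pts=cv2.findContours((l==i).astype(np.uint8),0,1)[0][0][:,0]
        W=np.array([ray("wrist",p,.06,cal)[:2] for p in pts]).astype(np.float32)*1000; q=cv2.minAreaRect(W); print(S[i],np.round(q[0],1),np.round(q[1],1),round(q[2],1))
see("scene",["pot0"],[.06]); snap("top"); see("top",["pot0","drain"],[.06,0])
to([.43,.338,.10],-75,10,1)
E
```

```text
[ 180  101   70   50 2481] [565.1 203.8] [53.4 53.6] 7.0
[137 110  28  18 186] [627.6 213.5] [16.  21.5] 87.9
[ 137  146   80   60 3200] [574.2 263.4] [53.2 53.7] 5.2
[286 266  17  43 261] [449.9 330.7] [10.8 32.1] 6.3
scene pot0 0.92 [369.9 291.8] [0.5667 0.2013 0.06  ]
scene pot0 0.89 [445.  316.7] [0.4543 0.3432 0.06  ]
scene pot0 0.76 [381.3 318.2] [0.5818 0.2676 0.06  ]
top pot0 0.77 [221.2 196.5] [0.5771 0.2631 0.06  ]
top pot0 0.67 [200.5 244.3] [0.4326 0.3205 0.06  ]
top pot0 0.58 [242.8 203.9] [0.555  0.1972 0.06  ]
top drain 0.89 [229.6 196. ] [0.5847 0.2529 0.    ]
top drain 0.69 [323.8 202.4] [ 0.5663 -0.0484  0.    ]
 turn [0.05 5.85 0.06] | 5.8 shift [-0.71 -0.1   0.65] q [1.04, 1.04, 1.08, -0.94, 2.09, -2.34]
```

>>> {"method": "apply_moves", "body": {
  "steps": [0,0,0,0.01,0.975,0.01,100,0,0,0,0.01,0.975,0.01,100,0,0,0,0.01,0.975,0.01,100,0,0,0,0.01,0.975,0.01,100,0,0,0,0.01,0.975,0.01,100,0,0,0,0.01,0.975,0.01,100,-0.35,-0.05,0.33,0,0,0,100,-0.35,-0.05,0.32,0,0,0,100,0,0,0,0,0,0,100,0,0,0,0,0,0,100]
}}

```text
t: 68.1
tool_pos: [0.4445, 0.2876, 0.0924]
orientation: [1.545, -1.189, 1.295]
force: [0.8, 0.3, -0.1]
opening: 0.0932
gripper_force: 0.0
```

```bash
python3 - <<'E'
from kin import *
st(); to([.43,.338,.032],-75,10,1)
E
```

```text
{'t': 68.1, 'q': [1.0378, 1.0336, 1.0879, -0.9411, 2.089, -2.3433], 'tool_pos': [0.4445, 0.2876, 0.0924], 'orientation': [1.5448, -1.1892, 1.2946], 'force': [0.7671, 0.3041, -0.0515], 'opening': 0.0932, 'gripper_force': 0.0}
 turn [ 0.01  0.03 -0.02] | 0.0 shift [-2.29  0.03  0.39] q [1.04, 1.17, 1.01, -0.91, 2.05, -2.29]
```

>>> {"method": "apply_moves", "body": {
  "steps": [-0.5,0,0.1,0,0,0,100,-0.6,0,0.1,0,0,0,100,-0.6,0,0.1,0,0,0,100,-0.4,0,0.09,0,0,0,100,-0.15,0,0,0,0,0,100,0,0,0,0,0,0,100,0,0,0,0,0,0,100]
}}

```text
t: 68.68
tool_pos: [0.4444, 0.2891, 0.0247]
orientation: [1.545, -1.188, 1.297]
force: [0.6, 0.4, 0.1]
opening: 0.0929
gripper_force: 0.0
```

>>> {"method": "apply_moves", "body": {
  "steps": [0,0,0,0,0,0,40,0,0,0,0,0,0,40,0,0,0,0,0,0,40,0,0,0,0,0,0,40,0,0,0,0,0,0,40,0,0,0,0,0,0,40,0,0,0,0,0,0,40,0,0,0,0,0,0,40,0,0,0,0,0,0,40],
  "grip_force": 25
}}

```text
t: 69.43
tool_pos: [0.4438, 0.2885, 0.0235]
orientation: [1.544, -1.186, 1.297]
force: [-0.6, -1.5, 1.4]
opening: 0.054
gripper_force: 25.0
```

>>> {"method": "apply_moves", "body": {
  "steps": [0.2,0,0,0,0,0,40,0.5,0,0,0,0,0,40,0.8,0,0,0,0,0,40,0.9,0,-0.1,0,0,0,40,0.9,0,-0.1,0,0,0,40,0.9,0,-0.1,0,0,0,40,0.9,0,-0.1,0,0,0,40,0.6,0,-0.1,0,0,0,40,0,0,0,0,0,0,40,0,0,0,0,0,0,40]
}}

```text
t: 70.27
tool_pos: [0.4478, 0.2742, 0.1952]
orientation: [1.546, -1.189, 1.297]
force: [0.8, 0.3, -1.4]
opening: 0.0541
gripper_force: 25.0
```

>>> {"method": "apply_moves", "body": {
  "steps": [0,0,0,0,0,1,40,0,0,0,0,0,1,40,0,0,0,0,0,1,40,0,0,0,0,0,1,40,0,0,0,0,0,1,40,0,0,0,0,0,1,40,0,0,0,0,0,1,40,0,0,0,0,0,1,40,0,0,0,0,0,1,40,0,0,0,0,0,1,40,0,0,0,0,0,1,40,0,0,0,0,0,1,40]
}}

```text
t: 71.27
tool_pos: [0.4472, 0.2733, 0.1922]
orientation: [0.673, -2.285, 2.001]
force: [-0.2, -0.2, -1.3]
opening: 0.0539
gripper_force: 25.0
```

>>> {"method": "apply_moves", "body": {
  "steps": [0,0,0,0,0,1,40,0,0,0,0,0,1,40,0,0,0,0,0,1,40,0,0,0,0,0,1,40,0,0,0,0,0,1,40,0,0,0,0,0,1,40,0,0,0,0,0,1,40,0,0,0,0,0,1,40,0,0,0,0,0,1,40,0,0,0,0,0,1,40,0,0,0,0,0,1,40,0,0,0,0,0,1,40]
}}

```text
t: 72.27
tool_pos: [0.4472, 0.2733, 0.1923]
orientation: [0.66, 1.855, -1.361]
force: [-0.5, 0.6, -0.7]
opening: 0.0541
gripper_force: 25.0
```

>>> {"method": "apply_moves", "body": {
  "steps": [0,0,0,0,0,1,40,0,0,0,0,0,1,40,0,0,0,0,0,1,40,0,0,0,0,0,1,40,0,0,0,0,0,1,40,0,0,0,0,0,1,40,0,0,0,0,0,0,40,0,0,0,0,0,0,40]
}}

```text
t: 72.93
tool_pos: [0.4472, 0.2734, 0.1928]
orientation: [1.119, 1.466, -0.945]
force: [0.0, -0.8, -1.2]
opening: 0.054
gripper_force: 25.0
```

```bash
python3 - <<'E'
from kin import *
st(); to([.575,.34,.13],-80,22,-1,"place3"); to([.575,.34,.044],-80,22,-1,"place3"); snap("scene"); see("scene",["pot0"],[.06])
E
```

```text
{'t': 72.9333, 'q': [1.0256, 0.8435, 1.1851, -1.0011, 2.1347, 0.6929], 'tool_pos': [0.4472, 0.2734, 0.1928], 'orientation': [1.1194, 1.4656, -0.945], 'force': [0.0392, -0.7529, -1.1698], 'opening': 0.054, 'gripper_force': 24.9995}
place3 turn [0.8  2.01 0.27] | 2.2 shift [2.48 4.58 1.2 ] q [0.85, 1.11, 0.75, -0.94, 2.04, 0.58]
place3 turn [0.8  2.01 0.27] | 2.2 shift [5.14 4.58 2.28] q [0.85, 1.25, 0.7, -0.91, 1.99, 0.65]
scene pot0 0.95 [380.  320.6] [0.5877 0.2705 0.06  ]
scene pot0 0.74 [369.7 291.8] [0.5671 0.201  0.06  ]
scene pot0 0.63 [458.6 272.2] [0.3513 0.2764 0.06  ]
```

>>> {"method": "apply_moves", "body": {
  "steps": [0,0,0,0.27,0.67,0.09,40,0,0,0,0.27,0.67,0.09,40,0,0,0,0.27,0.67,0.09,40,0,0.92,0.24,0,0,0,40,0,0.92,0.24,0,0,0,40,0,0.92,0.24,0,0,0,40,0,0.92,0.24,0,0,0,40,0,0.9,0.24,0,0,0,40,0.8,0,0,0,0,0,40,0.9,0,0,0,0,0,40,0.7,0,0,0,0,0,40,0,0,0,0,0,0,40]
}}

```text
t: 74.03
tool_pos: [0.5823, 0.2907, 0.1085]
orientation: [1.327, 1.588, -0.903]
force: [-0.3, -1.5, -3.2]
opening: 0.0538
gripper_force: 25.0
```

```bash
python3 - <<'E'
from kin import *
st(); to([.575,.34,.044],-80,22,-1,"place3")
E
```

```text
{'t': 74.0333, 'q': [0.8497, 1.1079, 0.7613, -0.9411, 2.033, 0.5819], 'tool_pos': [0.5823, 0.2907, 0.1085], 'orientation': [1.3271, 1.5875, -0.9028], 'force': [-0.338, -1.5126, -3.1801], 'opening': 0.0538, 'gripper_force': 25.0}
place3 turn [-0.01  0.02  0.04] | 0.1 shift [2.62 0.05 1.03] q [0.85, 1.25, 0.7, -0.91, 1.99, 0.65]
```

>>> {"method": "apply_moves", "body": {
  "steps": [0.6,0.05,0.2,0,0,0,40,0.6,0,0.25,0,0,0,40,0.6,0,0.25,0,0,0,40,0.5,0,0.2,0,0,0,40,0.3,0,0.12,0,0,0,40,0,0,0,0,0,0,40,0.12,0,0.05,0,0,0,40,0.12,0,0.04,0,0,0,40,0,0,0,0,0,0,40,0,0,0,0,0,0,40]
}}

```text
t: 74.87
tool_pos: [0.5864, 0.2934, 0.0242]
orientation: [1.336, 1.583, -0.891]
force: [0.2, -1.0, 0.0]
opening: 0.0541
gripper_force: 25.0
```

>>> {"method": "apply_moves", "body": {
  "steps": [0,0,0,0,0,0,40,0,0,0,0,0,0,40,0.08,0,0.03,0,0,0,40,0.08,0,0.03,0,0,0,40,0.08,0,0.03,0,0,0,40,0,0,0,0,0,0,40],
  "grip_force": 5
}}

```text
t: 75.37
tool_pos: [0.5864, 0.2938, 0.0164]
orientation: [1.335, 1.582, -0.891]
force: [-0.5, 3.3, 4.9]
opening: 0.0539
gripper_force: 5.0
```

>>> {"method": "apply_moves", "body": {
  "steps": [0.07,0,0.03,0,0,0,40,0.07,0,0.03,0,0,0,40,0,0,0,0,0,0,40]
}}

```text
t: 75.62
tool_pos: [0.5863, 0.2936, 0.0115]
orientation: [1.335, 1.583, -0.891]
force: [-0.0, 2.4, 3.1]
opening: 0.0539
gripper_force: 5.0
```

>>> {"method": "apply_moves", "body": {
  "steps": [0.07,0,0.03,0,0,0,40,0,0,0,0,0,0,40]
}}

```text
t: 75.78
tool_pos: [0.5863, 0.2933, 0.0088]
orientation: [1.335, 1.583, -0.892]
force: [0.6, 2.1, 4.9]
opening: 0.0536
gripper_force: 5.0
```

>>> {"method": "apply_moves", "body": {
  "steps": [0.05,0,0.02,0,0,0,40,0,0,0,0,0,0,40,0,0,0,0,0,0,100,0,0,0,0,0,0,100,0,0,0,0,0,0,100,0,0,0,0,0,0,100,0,0,0,0,0,0,100,0,0,0,0,0,0,100,0,0,0,0,0,0,100,-0.3,0,-0.12,0,0,0,100,-0.6,0,-0.25,0,0,0,100,-0.9,0,-0.35,0,0,0,100]
}}

```text
t: 76.78
tool_pos: [0.5843, 0.291, 0.0622]
orientation: [1.331, 1.585, -0.9]
force: [0.7, -0.0, -0.1]
opening: 0.093
gripper_force: 0.0
```

>>> {"method": "apply_moves", "body": {
  "steps": [-0.9,0,-0.35,0,0,0,100,-0.9,0,-0.35,0,0,0,100,-0.9,0,-0.35,0,0,0,100,-0.9,0,-0.35,0,0,0,100,-0.9,0,-0.35,0,0,0,100,-0.9,0,-0.35,0,0,0,100,0,0,0,0,0,0,100]
}}

```text
t: 77.37
tool_pos: [0.5865, 0.2909, 0.2466]
orientation: [1.343, 1.582, -0.882]
force: [0.5, -0.9, 0.9]
opening: 0.0929
gripper_force: 0.0
```

```bash
python3 - <<'E'
from kin import *
s=st(); snap("scene","scene3"); see("scene",["pot0","handle_end"],[.06,.11]); snap("top"); see("top",["pot0","drain"],[.06,0])
a=cv2.imread("pics/scene3.png")[130:370,240:480]; cv2.imwrite("pics/sc3.png",cv2.resize(a,(600,600),interpolation=2))
R0=Ro.from_rotvec(s["orientation"]); yh=np.radians(3.3); R=np.c_[[np.cos(yh+np.pi/2),np.sin(yh+np.pi/2),0],[np.cos(yh),np.sin(yh),0],[0,0,-1]]
print("turn to down",np.round(np.degrees((R0.inv()*Ro.from_matrix(R)).as_rotvec())/6,2))
E
```

```text
{'t': 77.3667, 'q': [0.8461, 0.949, 0.7467, -1.0156, 2.1184, 0.437], 'tool_pos': [0.5865, 0.2909, 0.2466], 'orientation': [1.3426, 1.5815, -0.8823], 'force': [0.5149, -0.8822, 0.946], 'opening': 0.0929, 'gripper_force': 0.0}
scene pot0 0.98 [403.3 346.9] [0.5788 0.3458 0.06  ]
scene pot0 0.8 [382.8 317.7] [0.5781 0.2685 0.06  ]
scene pot0 0.76 [370.1 296.2] [0.5727 0.2105 0.06  ]
scene handle_end 0.59 [317.6 211.1] [ 0.5686 -0.0349  0.11  ]
top pot0 0.83 [222.8 196.5] [0.5771 0.2583 0.06  ]
top pot0 0.66 [241.7 199.9] [0.5672 0.2008 0.06  ]
top pot0 0.57 [192.2 195.2] [0.5804 0.3508 0.06  ]
top drain 0.63 [226.3 197.8] [0.5789 0.2632 0.    ]
turn to down [ 0.76 11.24  0.89]
```

View pics/sc3.png

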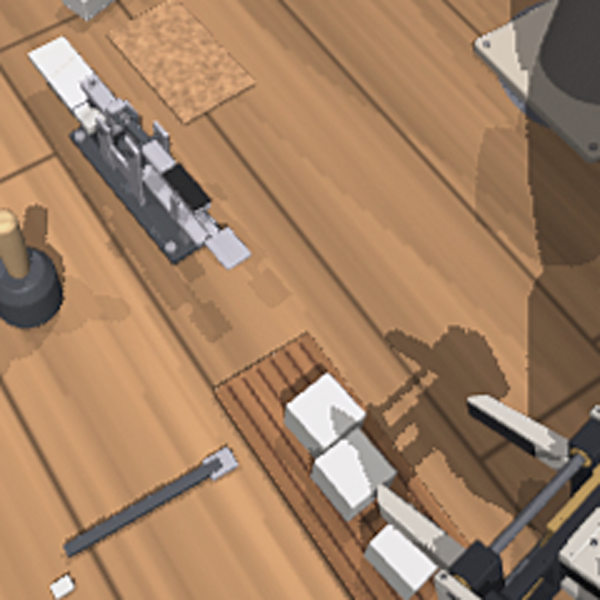

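All three pots stand mouth-down on the board at (325,405), (350,470) and (400,555) in this crop, and the plate is still clamped at (60,70). Now to release.

>>> {"method": "apply_moves", "body": {
  "steps": [0,0,0,0.063,0.937,0.074,0,0,0,0,0.063,0.937,0.074,0,0,0,0,0.063,0.937,0.074,0,0,0,0,0.063,0.937,0.074,0,0,0,0,0.063,0.937,0.074,0,0,0,0,0.063,0.937,0.074,0,0,0,0,0.063,0.937,0.074,0,0,0,0,0.063,0.937,0.074,0,0,0,0,0.063,0.937,0.074,0,0,0,0,0.063,0.937,0.074,0,0,0,0,0.063,0.937,0.074,0,0,0,0,0.063,0.937,0.074,0],
  "grip_force": 30
}}

```text
t: 78.67
tool_pos: [0.5854, 0.2903, 0.2389]
orientation: [-2.153, -2.282, 0.01]
force: [-0.4, -0.0, -0.3]
opening: 0.0178
gripper_force: 0.0
```

>>> {"method": "apply_moves", "body": {
  "steps": [-0.9,0,0,0,0,0,0,-0.9,0,0,0,0,0,0,-0.9,0,0,0,0,0,0,-0.9,0,0,0,0,0,0,-0.9,0,0,0,0,0,0,-0.9,0,0,0,0,0,0,0,0,0,0,0,0,0,0,0,0,0,0,0,0]
}}

```text
t: 79.33
tool_pos: [0.5946, 0.1269, 0.2387]
orientation: [-2.157, -2.281, 0.018]
force: [-0.2, 0.0, 0.3]
opening: 0.0004
gripper_force: 0.0
```

```bash
python3 - <<'E'
from kin import *
s=st(); go([.563,.023,.08],np.radians(3.3)); snap("wrist"); see("wrist",["release_tip","handle_end","pot0"],[.084,.11,.06])
E
```

```text
{'t': 79.3333, 'q': [0.1296, 0.148, 1.3738, -0.0053, 1.63, 0.0733], 'tool_pos': [0.5946, 0.1269, 0.2387], 'orientation': [-2.1568, -2.281, 0.0176], 'force': [-0.1641, 0.0392, 0.3233], 'opening': 0.0004, 'gripper_force': 0.0}
yaw now 3.2 az -0.02 shift [-3.4  -1.25  5.29]
wrist release_tip 0.91 [281.6 262.4] [0.5559 0.0144 0.084 ]
wrist pot0 0.96 [312.2  36.2] [0.5783 0.262  0.06  ]
wrist pot0 0.94 [299.9  94.5] [0.568 0.204 0.06 ]
```

>>> {"method": "apply_moves", "body": {
  "steps": [-0.85,-0.32,0,0,0,0,0,-0.85,-0.32,0,0,0,0,0,-0.85,-0.32,0,0,0,0,0,-0.85,-0.32,0,0,0,0,0,0,0,0.9,0,0,0,0,0,0,0.9,0,0,0,0,0,0,0.9,0,0,0,0,0,0,0.9,0,0,0,0,0,0,0.9,0,0,0,0,0,0,0.7,0,0,0,0,0,0,0,0,0,0,0,0,0,0,0,0,0,0]
}}

```text
t: 80.53
tool_pos: [0.5603, 0.0242, 0.0839]
orientation: [-2.152, -2.285, 0.018]
force: [0.0, -0.0, 0.5]
opening: 0.0004
gripper_force: 0.0
```

```bash
python3 - <<'E'
from kin import *
s=st(); go([.5625,.022,.052],np.radians(3.3)); snap("wrist"); see("wrist",["pot0"],[.06])
E
```

```text
{'t': 80.5333, 'q': [-0.0435, 0.1082, 1.7021, -0.0068, 1.3413, -0.1019], 'tool_pos': [0.5603, 0.0242, 0.0839], 'orientation': [-2.1516, -2.2846, 0.018], 'force': [0.0018, -0.0079, 0.5439], 'opening': 0.0004, 'gripper_force': 0.0}
yaw now 3.4 az 0.02 shift [-0.08  0.07  1.06]
```

>>> {"method": "apply_moves", "body": {
  "steps": [-0.08,0.05,0.5,0,0,0,0,0,0,0.5,0,0,0,0,0,0,0.3,0,0,0,0,0,0,0,0,0,0,0]
}}

```text
t: 80.97
tool_pos: [0.564, 0.0208, 0.0466]
orientation: [2.155, 2.285, -0.013]
force: [1.3, 0.2, 3.7]
opening: 0.0004
gripper_force: 1.9
```

>>> {"method": "apply_moves", "body": {
  "steps": [0,0,0.2,0,0,0,0,0,0,0.2,0,0,0,0,0,0,0,0,0,0,0]
}}

```text
t: 81.22
tool_pos: [0.5636, 0.0205, 0.0351]
orientation: [2.155, 2.285, -0.014]
force: [0.6, 0.9, 1.5]
opening: 0.0003
gripper_force: 0.8
```

>>> {"method": "apply_moves", "body": {
  "steps": [0,0,0.15,0,0,0,0,0,0,0.1,0,0,0,0,0,0,0,0,0,0,0]
}}

```text
t: 81.47
tool_pos: [0.563, 0.0206, 0.0265]
orientation: [-2.155, -2.285, 0.014]
force: [0.9, -0.0, 2.3]
opening: 0.0004
gripper_force: 0.9
```

```bash
python3 - <<'E'
from kin import *
st(); snap("scene","scene4"); see("scene",["handle_end","release_tip"],[.173,.084])
E
```

```text
{'t': 81.4667, 'q': [-0.0495, 0.1739, 1.7417, -0.007, 1.2322, -0.1059], 'tool_pos': [0.563, 0.0206, 0.0265], 'orientation': [-2.1549, -2.2854, 0.0143], 'force': [0.8727, -0.0452, 2.2668], 'opening': 0.0004, 'gripper_force': 0.919}
scene handle_end 0.72 [309.7 188.5] [ 0.5702 -0.0678  0.173 ]
scene release_tip 0.52 [329.6 234.3] [0.5712 0.0272 0.084 ]
scene release_tip 0.51 [299.2 331.3] [0.7613 0.199  0.084 ]
```

>>> {"method": "apply_moves", "body": {
  "steps": [0,0,-0.5,0,0,0,0,0,0,-0.9,0,0,0,0,0,0,-0.9,0,0,0,100,0,0,-0.9,0,0,0,100,0,0,-0.9,0,0,0,100,0,0,-0.9,0,0,0,100,0,0,-0.9,0,0,0,100,0,0,0,0,0,0,100]
}}

```text
t: 82.28
tool_pos: [0.5669, 0.0217, 0.2103]
orientation: [2.151, 2.281, -0.006]
force: [0.1, 0.4, 0.8]
opening: 0.0359
gripper_force: 0.0
```

>>> {"method": "apply_moves", "body": {
  "steps": [-0.97,0,0,0,0,0,100,-0.97,0,0,0,0,0,100,-0.97,0,0,0,0,0,100,-0.97,0,0,0,0,0,100,-0.97,0,0,0,0,0,100,-0.97,0,0,0,0,0,100,-0.97,0,0,0,0,0,100,-0.97,0,0,0,0,0,100,-0.97,0,0,0,0,0,100,-0.97,0,0,0,0,0,100,-0.97,0,0,0,0,0,100,0,0,0,0,0,0,100]
}}

```text
t: 83.28
tool_pos: [0.5815, -0.3027, 0.204]
orientation: [-2.159, -2.28, 0.018]
force: [0.9, -0.9, 0.4]
opening: 0.0931
gripper_force: 0.0
```

```bash
python3 - <<'E'
from kin import *
st(); cal=eyes.calibration("wrist"); im=snap("wrist","w22"); see("wrist",["plate","mend","pad","clamp_spot"],[.051,.051,0,.045])
yh=np.radians(3.3); go([.5815,-.301,.0137],yh)
# plate free (outer) edge: bright component seeded at projected outer part
p=proj("wrist",[.585,-.31,.057]).astype(int); print(p,im[p[1],p[0]])
plate_rect(im,.057,p,cal,140)
s=robot.read_state(); print("tilt fix",np.round(np.degrees((Ro.from_rotvec(s["orientation"]).inv()*Ro.from_matrix(np.c_[[-np.sin(yh),np.cos(yh),0],[np.cos(yh),np.sin(yh),0],[0,0,-1]])).as_rotvec())/6,2))
E
```

```text
{'t': 83.2833, 'q': [-0.5513, 0.2791, 1.2867, -0.0109, 1.5795, -0.6061], 'tool_pos': [0.5815, -0.3027, 0.204], 'orientation': [-2.1589, -2.2802, 0.0179], 'force': [0.8897, -0.8864, 0.3748], 'opening': 0.0931, 'gripper_force': 0.0}
wrist plate 0.62 [323.3 157.9] [ 0.5844 -0.2867  0.051 ]
wrist plate 0.57 [322.9 114.1] [ 0.5813 -0.2416  0.051 ]
wrist mend 0.81 [320.1 113.7] [ 0.5784 -0.2414  0.051 ]
wrist pad 0.76 [200.4 144. ] [ 0.4368 -0.2881  0.    ]
yaw now 3.4 az 0.02 shift [-0.14 -0.05  6.38]
[321 183] [200 199 188]
[ 581.9 -273.3] [ 51.8 172.3] 1.5721721649169922
tilt fix [-0.07  0.05  0.02]
```

>>> {"method": "apply_moves", "body": {
  "steps": [0.05,0,0,-0.07,0.05,0.02,100,0,0,0.9,0,0,0,100,0,0,0.9,0,0,0,100,0,0,0.9,0,0,0,100,0,0,0.9,0,0,0,100,0,0,0.9,0,0,0,100,0,0,0.8,0,0,0,100,0,0,0.6,0,0,0,100,0,0,0.35,0,0,0,100,0,0,0,0,0,0,100,0,0,0,0,0,0,100]
}}

```text
t: 84.45
tool_pos: [0.5828, -0.2959, 0.0183]
orientation: [2.157, 2.284, -0.001]
force: [0.2, -0.1, 0.4]
opening: 0.0931
gripper_force: 0.0
```

```bash
python3 - <<'E'
from kin import *
st(); go([.582,-.302,.0137],np.radians(3.3))
E
```

```text
{'t': 84.45, 'q': [-0.5479, 0.4016, 1.4832, -0.0004, 1.2567, -0.605], 'tool_pos': [0.5828, -0.2959, 0.0183], 'orientation': [2.1569, 2.2839, -0.0006], 'force': [0.1889, -0.1094, 0.3644], 'opening': 0.0931, 'gripper_force': 0.0}
yaw now 3.3 az -0.0 shift [-0.2  -0.04  0.15]
```

>>> {"method": "apply_moves", "body": {
  "steps": [-0.2,-0.03,0.14,0,0,0,100,0,0,0,0,0,0,40,0,0,0,0,0,0,40,0,0,0,0,0,0,40,0,0,0,0,0,0,40,0,0,0,0,0,0,40,0,0,0,0,0,0,40,0,0,0,0,0,0,40,0,0,0,0,0,0,40,0,0,0,0,0,0,40,0,0,0,0,0,0,40],
  "grip_force": 55
}}

```text
t: 85.37
tool_pos: [0.5822, -0.3025, 0.0138]
orientation: [2.157, 2.283, -0.001]
force: [0.1, 0.5, 0.1]
opening: 0.0493
gripper_force: 55.0
```

>>> {"method": "apply_moves", "body": {
  "steps": [0,0,-0.1,0,0,0,40,0,0,-0.12,0,0,0,40,-0.3,0,0,0,0,0,40,-0.5,0,0,0,0,0,40,-0.6,0,0,0,0,0,40,-0.7,0,0,0,0,0,40,-0.7,0,0,0,0,0,40,-0.6,0,0,0,0,0,40,-0.4,0,0,0,0,0,40,0,0,0,0,0,0,40]
}}

```text
t: 86.2
tool_pos: [0.5879, -0.4197, 0.0204]
orientation: [2.159, 2.28, -0.002]
force: [0.9, 0.0, -3.0]
opening: 0.0494
gripper_force: 55.0
```

```bash
python3 - <<'E'
from kin import *
st(); snap("wrist"); see("wrist",["plate","mend","handle_end"],[.056,.056,.173])
E
```

```text
{'t': 86.2, 'q': [-0.6901, 0.5715, 1.2522, -0.0014, 1.3165, -0.744], 'tool_pos': [0.5879, -0.4197, 0.0204], 'orientation': [2.1594, 2.2799, -0.002], 'force': [0.9484, 0.0362, -2.9591], 'opening': 0.0494, 'gripper_force': 54.9955}
wrist plate 0.69 [319.3 227.7] [ 0.588  -0.4054  0.056 ]
wrist mend 0.91 [320.6 141.5] [ 0.5862 -0.3605  0.056 ]
wrist handle_end 0.46 [160.6 242.8] [ 0.5617 -0.3609  0.173 ]
```

>>> {"method": "apply_moves", "body": {
  "steps": [0,0,-0.6,0,0,0,40,0,0,-0.9,0,0,0,40,0,0,-0.9,0,0,0,40,0,0,-0.9,0,0,0,40,0,-0.9,0,0,0,0,40,0,-0.9,0,0,0,0,40,0.6,-0.9,0,0,0,0,40,0.7,-0.9,0,0,0,0,40,0.7,-0.9,0,0,0,0,40,0.7,-0.5,0,0,0,0,40,0.7,0,0,0,0,0,40,0,0,0,0,0,0,40]
}}

```text
t: 87.4
tool_pos: [0.4323, -0.3189, 0.1192]
orientation: [-2.155, -2.285, -0.001]
force: [-0.1, 0.5, -2.3]
opening: 0.0492
gripper_force: 55.0
```

```bash
python3 - <<'E'
from kin import *
st(); snap("wrist"); snap("top"); see("wrist",["pad","plate"],[0.,.15]); see("top",["pad"],[0]); go([.436,-.309,-.024],np.radians(3.3))
E
```

```text
{'t': 87.4, 'q': [-0.7317, 0.003, 1.7445, 0.0008, 1.395, -0.7901], 'tool_pos': [0.4323, -0.3189, 0.1192], 'orientation': [-2.1552, -2.2845, -0.0012], 'force': [-0.0805, 0.548, -2.2971], 'opening': 0.0492, 'gripper_force': 54.996}
wrist plate 0.77 [318.6 227.1] [ 0.433  -0.3114  0.15  ]
top pad 0.72 [400.3 244.1] [ 0.4349 -0.2926  0.    ]
yaw now 3.3 az -0.0 shift [0.47 0.11 4.79]
```

>>> {"method": "apply_moves", "body": {
  "steps": [0.47,0.11,0.6,0,0,0,40,0,0,0.8,0,0,0,40,0,0,0.8,0,0,0,40,0,0,0.8,0,0,0,40,0,0,0.7,0,0,0,40,0,0,0.5,0,0,0,40,0,0,0.3,0,0,0,40,0,0,0,0,0,0,40,0,0,0,0,0,0,40]
}}

```text
t: 88.4
tool_pos: [0.4356, -0.309, -0.0157]
orientation: [-2.158, -2.283, 0.001]
force: [0.4, -0.4, -1.2]
opening: 0.0489
gripper_force: 55.0
```

>>> {"method": "apply_moves", "body": {
  "steps": [0,0,0.12,0,0,0,40,0,0,0,0,0,0,40,0,0,0,0,0,0,40]
}}

```text
t: 88.65
tool_pos: [0.4362, -0.3094, -0.0183]
orientation: [2.156, 2.282, -0.001]
force: [1.4, -0.0, -1.6]
opening: 0.0495
gripper_force: 55.0
```

>>> {"method": "apply_moves", "body": {
  "steps": [0,0,0.08,0,0,0,40,0,0,0,0,0,0,40,0,0,0,0,0,0,40]
}}

```text
t: 88.9
tool_pos: [0.4356, -0.3088, -0.0215]
orientation: [2.157, 2.283, -0.001]
force: [0.2, -0.3, -1.9]
opening: 0.049
gripper_force: 55.0
```

>>> {"method": "apply_moves", "body": {
  "steps": [0,0,0.07,0,0,0,40,0,0,0,0,0,0,40,0,0,0,0,0,0,40]
}}

```text
t: 89.15
tool_pos: [0.4354, -0.3086, -0.0239]
orientation: [2.158, 2.283, -0.001]
force: [-0.7, -0.2, -2.6]
opening: 0.0493
gripper_force: 55.0
```

>>> {"method": "apply_moves", "body": {
  "steps": [0,0,0.07,0,0,0,40,0,0,0,0,0,0,40,0,0,0,0,0,0,40]
}}

```text
t: 89.4
tool_pos: [0.4358, -0.309, -0.0253]
orientation: [2.157, 2.283, -0.001]
force: [-2.4, 1.7, 4.4]
opening: 0.0493
gripper_force: 55.0
```

Contact with the cork. I'll release and go up, then check.

>>> {"method": "apply_moves", "body": {
  "steps": [0,0,0,0,0,0,100,0,0,0,0,0,0,100,0,0,0,0,0,0,100,0,0,0,0,0,0,100,0,0,0,0,0,0,100,0,0,0,0,0,0,100,0,0,-0.2,0,0,0,100,0,0,-0.6,0,0,0,100,0,0,-0.9,0,0,0,100,0,0,-0.9,0,0,0,100,0,0,-0.9,0,0,0,100,0,0,-0.9,0,0,0,100]
}}

```text
t: 90.4
tool_pos: [0.4355, -0.3086, 0.1079]
orientation: [2.157, 2.283, -0.001]
force: [0.6, -0.6, -0.4]
opening: 0.0928
gripper_force: 0.0
```

>>> {"method": "apply_moves", "body": {
  "steps": [0,0,-0.9,0,0,0,100,0,0,-0.9,0,0,0,100,0,0,-0.9,0,0,0,100,0,0,-0.5,0,0,0,100,0,0,0,0,0,0,100,0,0,0,0,0,0,100]
}}

```text
t: 90.9
tool_pos: [0.4361, -0.3091, 0.2034]
orientation: [2.156, 2.281, -0.001]
force: [0.1, 0.2, -0.4]
opening: 0.093
gripper_force: 0.0
```

```bash
python3 - <<'E'
from kin import *
st(); cal=eyes.calibration("wrist"); im=snap("wrist","w23"); see("wrist",["plate","pad","mend"],[.012,0,.012])
p=proj("wrist",[.434,-.29,.018]).astype(int); plate_rect(im,.018,p,cal,140)
snap("top"); see("top",["pot0","pad","plate"],[.06,0,.012],conf=.3); snap("scene"); see("scene",["pot0","handle_end"],[.06,.173])
E
```

```text
{'t': 90.9, 'q': [-0.712, -0.0573, 1.649, -0.0005, 1.5468, -0.7686], 'tool_pos': [0.4361, -0.3091, 0.2034], 'orientation': [2.1556, 2.2812, -0.0006], 'force': [0.1235, 0.2183, -0.4357], 'opening': 0.093, 'gripper_force': 0.0}
wrist plate 0.64 [321.7 149.4] [ 0.4377 -0.2912  0.012 ]
wrist mend 0.95 [316.2 111.7] [ 0.429  -0.2491  0.012 ]
[ 435.6 -295.9] [ 50.  138.9] 3.547576904296875
top pot0 0.74 [237.8 200.4] [0.5655 0.2126 0.06  ]
top pot0 0.65 [191.9 194.7] [0.5819 0.3518 0.06  ]
top pad 0.63 [401.6 244.8] [ 0.4327 -0.2967  0.    ]
top plate 0.84 [403.4 245.1] [ 0.4322 -0.2999  0.012 ]
scene pot0 0.89 [371.1 294.2] [0.5678 0.2077 0.06  ]
scene pot0 0.87 [406.4 346.6] [0.5725 0.3489 0.06  ]
scene pot0 0.76 [382.5 318.6] [0.58   0.2698 0.06  ]
scene handle_end 0.63 [309.3 188.9] [ 0.5716 -0.0673  0.173 ]
scene handle_end 0.58 [331.  229.9] [0.5891 0.0603 0.173 ]
```

The plate lies flat on the cork at (0.436, -0.296), size 50 x 139 mm. All three pots are on the board and the handle is up. Handing in.

```bash
python3 -c "
from h import *
print(robot.close_job())"
```

```text
the job is handed in; nothing more can be done
None
```

I handed the job in at about 91 s; the hand-in gave no verdict. The last camera checks put all three pots mouth-down on the drain board, the pliers handle up, and the plate flat and about centred on the cork pad. The mallet, chisel and offcut were never touched.

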